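Rack the rinsed tea sticks over the drip tray

ROBOT

A 6-joint arm with a two-finger parallel gripper is mounted at the origin on the work surface. World frame = base frame: x ahead of the robot, y to its left, z up, the work surface at z = 0. Lengths are in mm, angles in rad, forces in N, time in s.
With the tool pointing down it reaches from about 350 to 950 mm from the base axis. Payload 17.4 kg.
Tool frame: the origin (TCP) lies on the front face of the gripper's body, between the roots of the fingers; the fingertips stand 84 mm ahead of it and the grasp point (between the pads) lies bot.pinch_z ahead of it (bot.pinch_z is the distance from the TCP to the grasp point, in mm); z points along the fingers, x is the direction in which the jaws open and shut, and the axes are right-handed (so a half turn about z gives the same grasp; the last joint's range is limited). The gripper opens to 93 mm and grips with 3 to 60 N. Pads are 15 mm wide; open, the fingers measure 128 mm over their backs; the gripper's body (75 mm by 188 mm) begins 65 mm behind the grasp point.
Start: joints at [1.093, 0.116, 1.442, -0, 1.584, -0.038], TCP at [287.396, 610.768, 302.746] pointing down, gripper open.
Joint ranges: [-2.83, 2.83], [-0.83, 2.19], [0.07, 2.5], [-1.14, 4.28], [0.01, 3], [-2.97, 2.97]. Speed limits (rad/s): [1.89, 1.89, 2.22, 3.14, 3.14, 3.14].

INTERFACE

Orientations are given as [roll, pitch, yaw] about the fixed x, y, z axes, in that order (R = Rz(yaw) Ry(pitch) Rx(roll)).
In Python, from cell import bot gives the robot as it stands.
- The arm moves only by the shell command python3 -m handwheel 'ROWS' [OPENING] [FORCE]. ROWS is JSON, a list of rows, each an object of numbers: "dx", "dy", "dz": the shift along the tool's x, y, z normalised to -1 to 1, where 1 is 0.1 m; "turn": the turn about the tool's z normalised to -1 to 1, where 1 is 360 degrees. In form: [{"dx": .., "dy": .., "dz": .., "turn": ..}, ...]. A call has 1 to 12 rows; each row is the pose to reach, as a shift and turn from the pose commanded when the call began, along the tool's axes at that moment, turning the shorter way round; what a row does not reach only later rows make up. A row lasts 1/12 s, in which the tool goes at most 41.7 mm and 7.16 degrees, less where a joint would pass 70% of its speed; a pose out of reach is approached as far as the arm can. A call with a number of a shift or a turn outside -1 to 1 is refused whole. A call with a gripper value outside its range is refused whole. OPENING is the opening, from 0 (shut) to 1 (fully open), set as the call begins (- or left out, the last holds). The fingers move at their own pace and stop on an object; FORCE is the grip in N (left out, the last holds). Time passes only in rows, so rows that repeat a pose let the fingers close. It gives the time, the measured TCP pose, the force and the opening at its end, in the units of the state.
- bot.observe(): the state, without advancing time (a new reading comes with each control period).
- bot.grab_frame(name): name is "scene" or "top"; returns the picture (384x512x3 uint8, red, green, blue); there is no depth.
- bot.calibration(name): a dict with "camera_matrix" (3x3 intrinsics, pixels), "view" (4x4, takes a point from world to camera coordinates). Camera axes: x right, y up, looking along -z (the intrinsics and any distortion apply to the point x, -y, -z); pixel columns grow to the right and rows downward; lengths in mm; the calibration is good to about 2 mm. A picture is of the moment at which its call begins. calibration takes no time and is no camera call.
- bot.close_job(): hands the job in, once; it reports no verdict.
The state is a dict: "time_s": time; "joint_positions": joint angles; "dq": joint speeds; "effort": joint torques, N m; "ee_pos": TCP position; "eef_rot": TCP orientation; "ft_force": force on the tool from outside, world axes, zero at the start; "moment": the same for the moment, N m; "finger_gap": opening from 0.0 (shut) to 1.0 (fully open).
Only numpy, scipy, OpenCV 4.12 (cv2) and the standard library are available. Lean on these libraries where they do the work, as an engineer would, in place of code of your own. Each camera call takes 0.05 s, during which the arm holds its last target. There are 200 camera calls.

TASK

Set the rinsed tea sticks to dry. Take the black sugar pot out of the white drip tray and stand it upright in the middle of the frosted glass coaster, and slide the tray by its pull under the drying rack until it is fully home against the stop, before any stick leaves the ledge. Then press every tea stick there is down into a place of its own on the rack until both its ends have snapped in under the spring tabs and it lies level; at the end the tray is still fully home, and the kettle, both mugs and the infuser ball stand where they were.

Things in the scene. Friction and masses are not known exactly. Their poses are not given: they have to be found in the camera images.
- rack: Low beech drying rack fixed to the ledge, 250 (x) by 170 (y) mm, 78 mm high; origin at its footprint's centre, on the ledge. Two rails along x at y = -64 and +64 mm, 28 mm wide, top 48 mm high, on legs and low runners at x = -117 and +117 mm (16 mm wide). Four drying places at x = -84, -28, 28, 84 mm hold one stick each, across the rails (along y). Between the rails it is open to the ledge.
- rack_mouth (a point): Mouth of the tunnel beneath the rack: middle of its -y side, on the ledge (rack x = 0, y = -78 mm), axes as the rack. The tunnel runs in +y, 218 mm wide between the runners and 34 mm high under the rails, and ends at a 14 mm high stop bar 153 mm in (near face at rack y = +75 mm). The tray goes in here.
- row0 (a point): Drying place 0: where the middle of a snapped-in stick is, on the tube's axis, 62 mm above the ledge (rack x = -84 mm, y = 0). Axes as the rack; the stick lies along y, either way round. At each end (y = -58 and +58 mm) is a steel V saddle, 65 mm high, 31 mm wide, that carries and centres the tube, and outside it a sprung steel tab, 14 mm wide, hinged at its foot.
- row1 (a point): Drying place 1, 56 mm from place 0 (rack x = -28 mm, y = 0, 62 mm up), built alike. The tabs' inward noses are at y = -71 and +71 mm, 67.5 mm high; above, lead-in slopes open to 77 mm at the tabs' tops, 78 mm high. A stick pressed straight down, about 5 to 15 N in all, spreads both tabs some 4 mm with its conical ends; then the noses snap in over the ends and hold it down.
- row2 (a point): Drying place 2, 56 mm from place 1 (rack x = 28 mm, y = 0, 62 mm up), built alike. A stick that only rests on the lead-in slopes stands 8 mm or more too high. Beside a neighbour open the gripper part way only, about 35 to 45 mm.
- row3 (a point): Drying place 3, 56 mm from place 2 (rack x = 84 mm, y = 0, 62 mm up), built alike.
- tray_pull (a point): Upright wooden pull on the -y edge of the white drip tray: a bar 70 mm long (along x), 12 mm thick (y), from 10 to 46 mm above the ledge; to be gripped from above. This point is its middle, 28 mm up; axes are the tray's. Fully home, the tray's far (+y) edge meets the stop bar and this point lies at rack x = 0, y = -124 mm; the pull stays outside the rack.
- tray_mid (a point): Centre of the loose white drip tray's underside: 202 (x) by 205 (y) mm, 16 mm high, walls and floor 3 mm thick, 0.3 to 0.6 kg. The pull is 96.5 mm from here in -y; the +y edge, 102.5 mm from here, goes first under the rack.
- stick0_mid (a point): Tea stick with a red sleeve, may be absent: steel tube 150 mm long, 16 mm in diameter, both ends tapering over the last 6 mm to 4 mm, 45 g, with a square silicone sleeve (20 by 20 mm, 56 mm long) round its middle. This point is its centre, 10 mm above what it lies on; x runs along the stick, which is alike both ways round and on all four sides.
- stick1_mid (a point): Tea stick with a yellow sleeve, may be absent: steel tube 150 mm long, 16 mm in diameter, both ends tapering over the last 6 mm to 4 mm, 45 g, with a square silicone sleeve (20 by 20 mm, 56 mm long) round its middle. This point is its centre, 10 mm above what it lies on; x runs along the stick, which is alike both ways round and on all four sides.
- stick2_mid (a point): Tea stick with a green sleeve, may be absent: steel tube 150 mm long, 16 mm in diameter, both ends tapering over the last 6 mm to 4 mm, 45 g, with a square silicone sleeve (20 by 20 mm, 56 mm long) round its middle. This point is its centre, 10 mm above what it lies on; x runs along the stick, which is alike both ways round and on all four sides.
- stick3_mid (a point): Tea stick with a blue sleeve, may be absent: steel tube 150 mm long, 16 mm in diameter, both ends tapering over the last 6 mm to 4 mm, 45 g, with a square silicone sleeve (20 by 20 mm, 56 mm long) round its middle. This point is its centre, 10 mm above what it lies on; x runs along the stick, which is alike both ways round and on all four sides.
- pot_mid (a point): Square black ceramic sugar pot with its lid fixed on: 54 by 54 mm, 50 mm high, plus a wooden knob 16 mm wide and 10 mm high on top, 0.22 kg, at first standing in the drip tray (on its 3 mm floor). This point is its centre, 25 mm above its underside; z up, x and y square to its sides. It is too tall to pass under the rack.
- coaster_top (a point): Middle of the top face of the frosted glass coaster, fixed on the ledge: 100 by 100 mm, 7 mm thick. The sugar pot's place.
- kettle: Bystander: steel kettle on its black base, 156 mm wide, 0.2 m high; origin at the centre of its underside.
- mug_a: Bystander: matte black mug with a handle, 80 mm wide without it, 92 mm high, beyond the rack; origin at the centre of its underside.
- mug_b: Bystander: matte black mug with a handle, 80 mm wide without it, 92 mm high, on the ledge; origin at the centre of its underside.
- ball: Bystander: steel tea infuser ball, 48 mm wide, 60 mm high with its eye, on a 6 mm thick orange round trivet; origin at the centre of its underside.
There are look-alikes about, which are no part of the job. Leave any turquoise look-alike of the part that bears stick1_mid alone. Leave any turquoise look-alike of the part that bears stick3_mid alone.

How it is judged:
By the outcome, as a careful person would: the job done as asked, in the order asked, and still so for the second after the job is handed in, with the robot touching nothing.
Of stick0, stick1, stick2, stick3 only 3 to 4 are there at a start; the rules pass over those that are not, and their reading is None.
At some moment in a run one of stick0, stick1, stick2, stick3, tray may be knocked a few centimetres aside while the robot is not near it.
Once in a run the grip may slacken for a moment while it holds something.
It also fails if it takes over 210 s, if anything falls off the work surface, if the arm or the gripper's body presses on something with over 40 N, if the wrist force passes 120 N, or if a joint passes its speed limit or range.

## Working session

There is one attempt and no reset: what is moved stays moved. The work goes in short steps, Python scripts to look and compute and a shell command to move; the robot and the scene stay as the last step left them, time stands still between calls to the robot, and variables do not carry over. Pictures are saved under pics/ and viewed, about 12 in all and at most 16, crops included, and the job is handed in when it is done.

```bash
mkdir -p pics; ls
python3 - <<'E'
from cell import bot
import cv2
print(bot.observe(), bot.pinch_z)
for n in("scene","top"):
    im=bot.grab_frame(n); cv2.imwrite(f"pics/{n}0.png",cv2.resize(im[:,:,::-1],(800,600),interpolation=cv2.INTER_CUBIC)); cv2.imwrite(f"raw_{n}0.png",im[:,:,::-1])
    c=bot.calibration(n); print(n,c)
E
```

```text
pics
{'time_s': 0.0, 'joint_positions': array([ 1.09320912e+00,  1.16474608e-01,  1.44227223e+00, -1.15477344e-05,
        1.58399449e+00, -3.77690775e-02]), 'dq': array([-0.00187246, -0.0009387 ,  0.00014883, -0.00096512,  0.00145989,
       -0.00035705]), 'effort': array([-4.70600251e-03, -7.21296501e+01, -6.22592711e+01,  7.76394247e-02,
        2.43565778e-02, -1.19028973e-04]), 'ee_pos': array([287.33861607, 610.66526521, 302.00846882]), 'eef_rot': array([-3.14156082e+00,  1.14829438e-03,  1.13097807e+00]), 'ft_force': array([-0.13470342, -0.20702209,  0.63659817]), 'moment': array([-0.02727887, -0.03273463,  0.05723314]), 'finger_gap': 0.9970520693788864} 65.3
scene {'camera_matrix': array([[389.42431987,   0.        , 253.90293806],
       [  0.        , 389.42431987, 189.65421488],
       [  0.        ,   0.        ,   1.        ]]), 'view': array([[ 8.66114923e-01,  4.99733434e-01,  1.05563032e-02,
        -4.11121175e+02],
       [-3.20934837e-01,  5.39790419e-01,  7.78220492e-01,
         1.42339112e+02],
       [ 3.83204607e-01, -6.77416267e-01,  6.27902405e-01,
        -1.68945276e+03],
       [ 0.00000000e+00,  0.00000000e+00,  0.00000000e+00,
         1.00000000e+00]])}
top {'camera_matrix': array([[405.54498053,   0.        , 256.30546728],
       [  0.        , 405.54498053, 195.08156227],
       [  0.        ,   0.        ,   1.        ]]), 'view': array([[ 1.87826549e-02, -9.99823586e-01,  9.18895276e-05,
        -5.26905369e+01],
       [ 9.91137916e-01,  1.86315739e-02,  1.31523749e-01,
        -5.11318346e+02],
       [-1.31502258e-01, -2.37928999e-03,  9.91313016e-01,
        -1.55072999e+03],
       [ 0.00000000e+00,  0.00000000e+00,  0.00000000e+00,
         1.00000000e+00]])}
```

View pics/scene0.png

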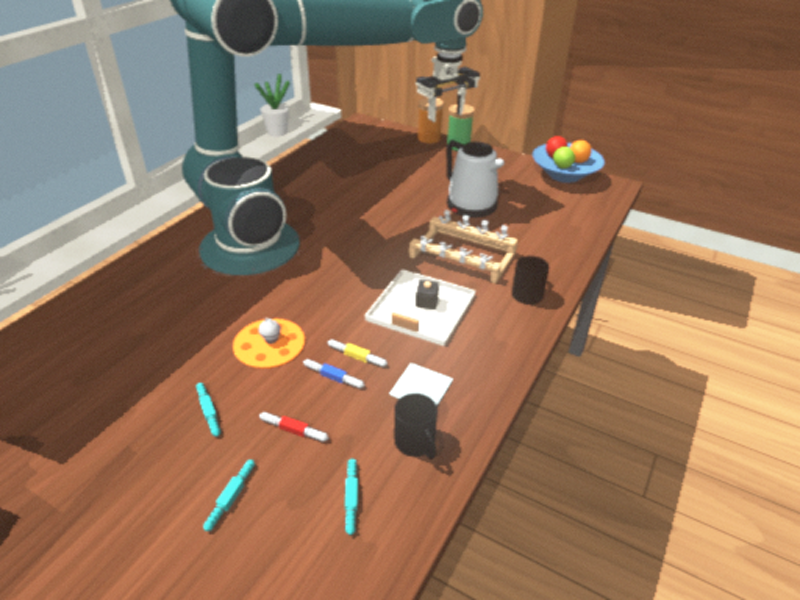

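View pics/top0.png

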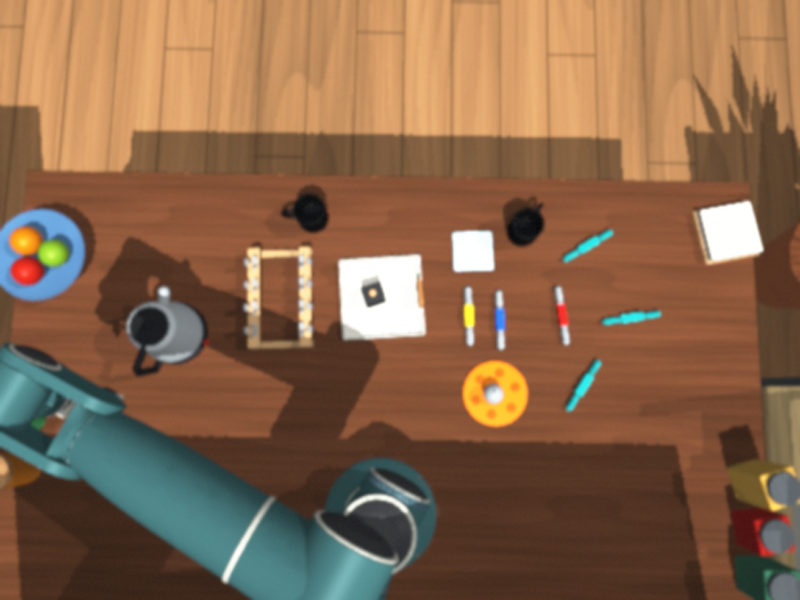

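The scene shows the rack at top view (280,297), the tray at (382,297) with the pot at (373,292) on it and the pull at (421,290), and the coaster at (473,250). Stick candidates are yellow (468,316), blue (500,319) and red (563,315). The turquoise look-alikes are at (588,245), (632,318) and (584,385), and the green stick is absent. The white block at (728,232) could be taken for the coaster but is too thick. Next is one close crop.

```bash
cat > h.py <<'E'
import numpy as np, cv2
from cell import bot
def ray(n,u,v,z):
    c=bot.calibration(n); K=c["camera_matrix"]; V=c["view"]; R=V[:3,:3]; t=V[:3,3]
    d=np.linalg.inv(K)@[u,v,1]; d=R.T@(d*[1,-1,-1]); o=-R.T@t
    return (o+d*(z-o[2])/d[2])
def proj(n,p):
    c=bot.calibration(n); q=c["view"]@[*p,1]; q=c["camera_matrix"]@(q[:3]*[1,-1,-1]); return q[:2]/q[2]
def sticks(im,n,lo=None):
    hsv=cv2.cvtColor(im,cv2.COLOR_BGR2HSV); out={}
    for k,(a,b) in dict(red=(174,4),yellow=(24,34),blue=(105,125),green=(45,75)).items():
        H=hsv[...,0]; m=((H>=a)|(H<=b)) if a>b else ((H>=a)&(H<=b))
        m=(m&(hsv[...,1]>170)&(hsv[...,2]>90)).astype(np.uint8)
        N,L,S,C=cv2.connectedComponentsWithStats(m)
        for i in range(1,N):
            if S[i,4]>25:
                r=cv2.minAreaRect(np.argwhere(L==i)[:,::-1].astype(np.float32))
                out.setdefault(k,[]).append((C[i].round(1),S[i,4],np.round(r[1],1),round(r[2])))
    return out
def crop(im,x0,y0,w,h,s,f):
    cv2.imwrite(f,cv2.resize(im[y0:y0+h,x0:x0+w],None,fx=s,fy=s,interpolation=cv2.INTER_CUBIC))
E
python3 - <<'E'
from h import *
im=cv2.imread("raw_top0.png")
for k,v in sticks(im,"top").items():
    for e in v: print(k,e,ray("top",*e[0],15).round(0))
crop(im,150,140,222,135,3.6,"pics/c1.png")
E
```

```text
red (array([ 17.1, 172.8]), np.int32(252), array([17., 17.]), 45) [586. 911.  15.]
red (array([359.5, 201.1]), np.int32(75), array([11.3,  6.4]), 81) [ 498. -451.   15.]
red (array([485.7, 342.8]), np.int32(121), array([25. ,  8.4]), 80) [ -31. -919.   15.]
yellow (array([299.5, 201. ]), np.int32(66), array([11.,  5.]), 90) [ 494. -214.   15.]
blue (array([319.5, 204. ]), np.int32(44), array([10.,  3.]), 90) [ 484. -293.   15.]
```

View pics/c1.png

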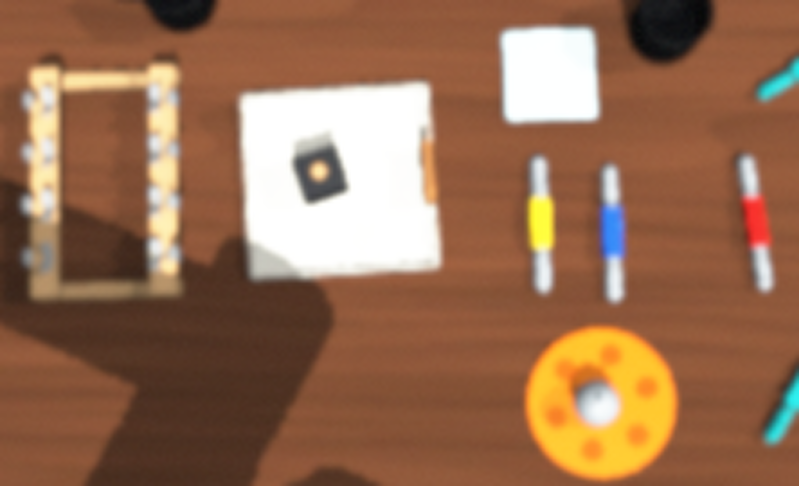

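The crop shows 3 sticks (red, yellow, blue), the coaster at (549,75), the tray corners, the pot at (320,172) and the pull on the tray's right (-y) edge. The choice matches the description.

```bash
cat >> h.py <<'E'
def seg(im,box,lo,hi):
    x,y,w,h=box; m=cv2.inRange(cv2.cvtColor(im,cv2.COLOR_BGR2HSV)[y:y+h,x:x+w],np.array(lo),np.array(hi))
    N,L,S,C=cv2.connectedComponentsWithStats(m); i=1+S[1:,4].argmax()
    return np.argwhere(L==i)[:,::-1].astype(np.float32)+[x,y]
def rectworld(P,z,n="top"):
    W=np.array([ray(n,u,v,z)[:2] for u,v in P],np.float32); r=cv2.minAreaRect(W); return np.round(r[0],1),np.round(r[1],1),round(r[2],1)
def stickpose(im,box,z=10):
    # whole stick: anything unlike brown table
    x,y,w,h=box; c=im[y:y+h,x:x+w].astype(int); hsv=cv2.cvtColor(im,cv2.COLOR_BGR2HSV)[y:y+h,x:x+w]
    m=((c.min(2)>105)|((hsv[...,1]>200)&(hsv[...,2]>120))).astype(np.uint8)
    N,L,S,C=cv2.connectedComponentsWithStats(m); i=1+S[1:,4].argmax(); P=np.argwhere(L==i)[:,::-1]+[x,y]
    W=np.array([ray("top",u,v,z+4)[:2] for u,v in P]); mu=W.mean(0); U=np.linalg.svd(W-mu)[2][0]; pr=(W-mu)@U
    return (mu+U*(pr.max()+pr.min())/2).round(1),mu.round(1),np.degrees(np.arctan2(U[1],U[0])).round(1),round(np.ptp(pr),1)
E
python3 - <<'E'
from h import *
im=cv2.imread("raw_top0.png")
P=lambda a,b:(a+.5)/3.6-.5+0
f=lambda a,b,z:ray("top",(a+.5)/3.6-.5+150,(b+.5)/3.6-.5+140,z).round(1)[:2]
print("tray corners",[f(a,b,16) for a,b in((239,93),(429,83),(441,269),(249,279))])
print("pull top",f(425,128,46),f(434,203,46), "knob",f(319,170,63))
print("coaster",rectworld(seg(im,(285,140,35,40),(0,0,140),(179,60,255)),7))
print("coaster c",[f(a,b,7) for a,b in((502,30),(596,27),(599,121),(504,123))])
print("tray",rectworld(seg(im,(210,155,70,70),(0,0,120),(179,40,255)),16))
print("pot",rectworld(seg(im,(226,170,25,30),(0,0,0),(179,120,75)),53))
print("rack",[f(a,b,48) for a,b in((28,66),(180,63),(181,297),(28,300))])
for n,b in dict(yellow=(293,180,14,45),blue=(313,180,14,45),red=(348,178,24,46)).items(): print(n,stickpose(im,b))
E
```

```text
tray corners [array([630.7, 119.9]), array([646. , -90.5]), array([ 439.4, -106.6]), array([424.5, 102.4])]
pull top [589.7 -86.1] [507.9 -97. ] knob [538.9  26.9]
coaster (array([ 660.6, -224.2]), array([110.2, 109. ]), 3.1)
coaster c [array([ 710. , -171.7]), array([ 715.4, -277. ]), array([ 608.4, -280.3]), array([ 604.1, -174.8])]Traceback (most recent call last):
  File "<stdin>", line 9, in <module>
  File "h.py", line 27, in rectworld
    W=np.array([ray(n,u,v,z)[:2] for u,v in P],np.float32); r=cv2.minAreaRect(W); return np.round(r[0],1),np.round(r[1],1),round(r[2],1)
                ~~~^^^^^^^^^
  File "h.py", line 4, in ray
    c=bot.calibration(n); K=c["camera_matrix"]; V=c["view"]; R=V[:3,:3]; t=V[:3,3]
ValueError: time passes only in moves, steps and waits
```

```bash
sed -i 's/^def ray/_C={}\ndef cal(n):\n    if n not in _C: _C[n]=bot.calibration(n)\n    return _C[n]\ndef ray/; s/c=bot.calibration(n)/c=cal(n)/' h.py
python3 - <<'E'
from h import *
im=cv2.imread("raw_top0.png")
f=lambda a,b,z:ray("top",(a+.5)/3.6-.5+150,(b+.5)/3.6-.5+140,z).round(1)[:2]
print("tray",rectworld(seg(im,(210,155,70,70),(0,0,120),(179,40,255)),16))
print("pot",rectworld(seg(im,(226,170,25,30),(0,0,0),(179,120,75)),53))
print("rack",[f(a,b,48) for a,b in((28,66),(180,63),(181,297),(28,300))])
for n,b in dict(yellow=(293,180,14,45),blue=(313,180,14,45),red=(348,178,24,46)).items():
    try: print(n,stickpose(im,b))
    except Exception as e: print(n,e)
crop(im,152,152,55,76,7.8,"a.png"); s=cv2.imread("raw_scene0.png")
crop(s,255,128,90,60,6,"b.png")
a,b=cv2.imread("a.png"),cv2.imread("b.png"); 
o=np.zeros((600,800,3),np.uint8); b=cv2.resize(b,(370,247)); o[:a.shape[0],:a.shape[1]]=a; o[:247,430:]=b; cv2.imwrite("pics/c2.png",o)
E
```

```text
tray (array([534.1,   7.6]), array([209.4, 208.1]), 5.1)
pot (array([512.5,  31.5]), array([0., 0.]), 0.0)
rack [array([649.7, 347.1]), array([656.2, 181.8]), array([401.5, 171.3]), array([395.3, 334.2])]
yellow (array([ 441.2, -217.9]), array([ 441.9, -217.9]), np.float64(-178.2), np.float64(51.3))
blue (array([ 437. , -297.2]), array([ 435. , -297.1]), np.float64(176.6), np.float64(63.8))
red (array([ 447.7, -458.3]), array([ 448.1, -458.2]), np.float64(-173.5), np.float64(55.1))
```

View pics/c2.png

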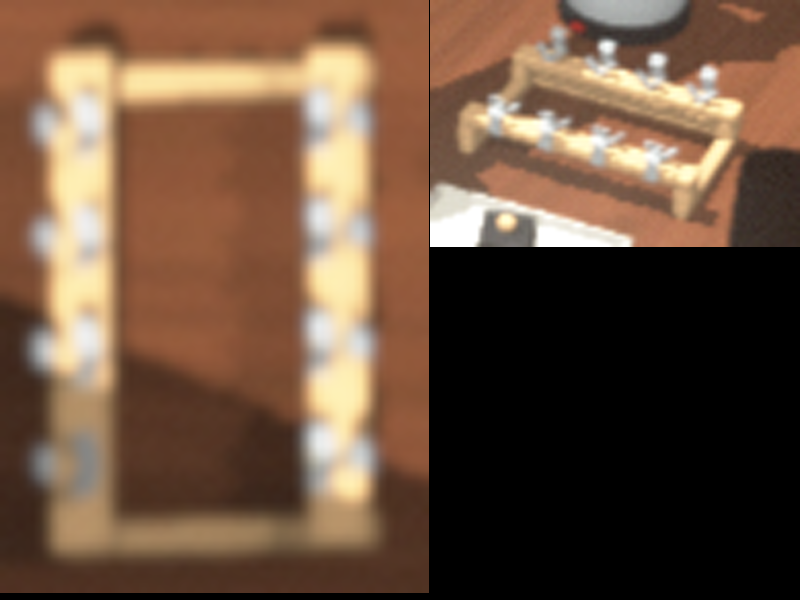

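The crop shows both rails clearly, with four saddles (inner) and tabs (outer) on each. Fitting the rack pose to these points.

Run:
```python
from h import *
from scipy.optimize import least_squares
X=[84,28,-28,-84]
obs=[]
for l,xs in (((88,117),(87,230),(86,342),(85,460)),X),: 
    obs+=[((x,58,58),p) for x,p in zip(xs,l)]
obs+=[((x,-58,58),p) for x,p in zip(X,((317,112),(318,222),(320,335),(320,447)))]
obs+=[((x,76,70),p) for x,p in zip(X,((44,122),(44,237),(42,350),(42,465)))]
obs+=[((x,-76,70),p) for x,p in zip(X,((362,118),(362,230),(362,340),(360,453)))]
obs+=[((125,78,48),(48,48)),((125,-78,48),(373,46)),((-125,-78,48),(378,552)),((-125,78,48),(48,557)),((0,50,48),(115,300)),((0,-50,48),(304,300))]
M=np.array([o[0] for o in obs],float);U=(np.array([o[1] for o in obs])+.5)/7.8-.5+152
def w(q): c,s=np.cos(q[2]),np.sin(q[2]); return np.c_[q[0]+c*M[:,0]-s*M[:,1],q[1]+s*M[:,0]+c*M[:,1],M[:,2]]
def r(q): return (np.array([proj("top",p) for p in w(q)])-U)*3.8
def rr(q): 
    e=r(q); e[-6:-2,1]*=.5; e[-2:,1]=0; return e.ravel()
s=least_squares(rr,[525,258,.03],loss="soft_l1"); print(s.x, np.degrees(s.x[2])); print(r(s.x).round(1).tolist())
# overlay in scene
q=s.x; im=cv2.imread("raw_scene0.png"); k=6; big=cv2.resize(im[115:235,225:355],None,fx=k,fy=k,interpolation=cv2.INTER_CUBIC)
def line(P,t,col):
    P=np.array(P,float); c,s_=np.cos(t[2]),np.sin(t[2]); W=[(t[0]+c*x-s_*y,t[1]+s_*x+c*y,z) for x,y,z in P]
    px=np.array([proj("scene",p) for p in W]); px=(px-[225,115]+.5)*k-.5
    cv2.polylines(big,[px.round().astype(int)],False,col,1)
for y in(-78,-50,50,78): line([(-125,y,48),(125,y,48)],q,(0,255,0))
for x in X:
  for sg in(-1,1): line([(x,58*sg,48),(x,58*sg,65)],q,(255,0,255)); line([(x-7,77*sg,78),(x+7,77*sg,78)],q,(0,0,255))
t=(534,7.6,np.radians(4.5))
line([(-101,-102.5,16),(101,-102.5,16),(101,102.5,16),(-101,102.5,16),(-101,-102.5,16)],t,(0,255,0))
line([(-35,-96.5,46),(35,-96.5,46)],t,(0,0,255))
cv2.imwrite("pics/c3.png",big)
```

```text
[5.28450317e+02 2.60335736e+02 4.42729129e-02] 2.536651054058242
[[-0.4, 3.9], [-0.2, 2.9], [0.1, 3.0], [0.3, 0.6], [1.6, 3.5], [1.4, 4.0], [0.7, 3.5], [1.0, 4.0], [0.6, -0.4], [0.2, -2.0], [0.8, -2.0], [0.4, -2.5], [-4.4, -2.2], [-4.0, -2.3], [-3.7, -0.9], [-2.4, -0.5], [2.1, 0.9], [-4.9, -1.9], [-5.7, -6.3], [0.6, -4.8], [-3.9, -2.7], [2.1, -5.2]]
```

View pics/c3.png

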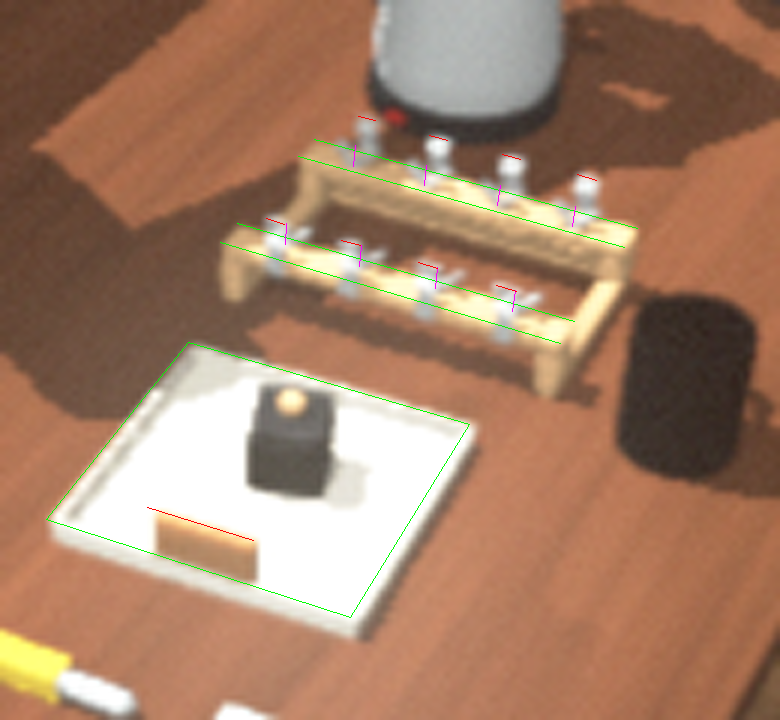

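Tabs overlay within about 0.5 px. The tray overlay is off by about 1 px, which is acceptable. The rack is at (528.5, 260.3), yaw 2.5°, and all heights and sizes are plausible. Moving to the pot now: raise and turn first, then travel.

```bash
cat >> h.py <<'E'
def need(x,y,zp,yaw_deg):
    "shift and turn to bring the pinch point to x,y,zp with the given yaw"
    o=bot.observe(); p=o["ee_pos"]; a=o["eef_rot"][2]; d=np.array([x,y,zp+65.3])-p
    t=(np.degrees(a)-yaw_deg+90)%180-90
    print("dx %.3f dy %.3f dz %.3f turn %.4f"%((np.cos(a)*d[0]+np.sin(a)*d[1])/100,(np.sin(a)*d[0]-np.cos(a)*d[1])/100,-d[2]/100,t/360),"pinch",(p-[0,0,65.3]).round(1),"yaw %.1f"%np.degrees(a),"F",o["ft_force"].round(1),"gap %.3f t %.1f"%(o["finger_gap"],o["time_s"]))
E
python3 -m handwheel '[{"dz":-0.4,"turn":0.02},{"dz":-0.5,"turn":0.04},{"dz":-0.5,"turn":0.06},{"dz":-0.5,"turn":0.08},{"dz":-0.5,"turn":0.1},{"dz":-0.5,"turn":0.12},{"dz":-0.5,"turn":0.134},{"dz":-0.5,"turn":0.134},{"dz":-0.5,"turn":0.134}]' 1 30
python3 -m handwheel '[{"dy":0.4,"dx":0.05},{"dy":0.8,"dx":0.1},{"dy":0.9,"dx":0.1}]'
python3 -m handwheel '[{"dy":0.4,"dx":0.05},{"dy":0.8,"dx":0.1},{"dy":0.9,"dx":0.1}]'
python3 -m handwheel '[{"dy":0.4,"dx":0.05},{"dy":0.8,"dx":0.1},{"dy":0.9,"dx":0.1}]'
python3 -m handwheel '[{"dy":0.4,"dx":0.05},{"dy":0.8,"dx":0.1},{"dy":0.9,"dx":0.1}]'
python3 -m handwheel '[{"dy":0.4,"dx":0.05},{"dy":0.8,"dx":0.1},{"dy":0.9,"dx":0.1}]'
python3 -m handwheel '[{"dy":0.4,"dx":0.05},{"dy":0.8,"dx":0.1},{"dy":0.9,"dx":0.1}]'
python3 -m handwheel '[{"dy":0.4,"dx":0.05},{"dy":0.8,"dx":0.1},{"dy":0.9,"dx":0.1},{"dy":0.9,"dx":0.1}]'
python3 -c "
from h import *
need(539,27,120,16.5)"
```

```text
dx -4.210 dy 4.762 dz 1.168 turn 0.1342 pinch [287.3 610.7 236.8] yaw 64.8 F [0.4 0.6 0.4] gap 0.998 t 0.1$[0]: bad value
$[0]: bad value
$[0]: bad value
$[0]: bad value
$[0]: bad value
$[0]: bad value
$[0]: bad value
$[0]: bad value
```

```bash
python3 -m handwheel '[{"dx":0,"dy":0,"dz":-0.4,"turn":0.02},{"dx":0,"dy":0,"dz":-0.5,"turn":0.04},{"dx":0,"dy":0,"dz":-0.5,"turn":0.06},{"dx":0,"dy":0,"dz":-0.5,"turn":0.08},{"dx":0,"dy":0,"dz":-0.5,"turn":0.1},{"dx":0,"dy":0,"dz":-0.5,"turn":0.12},{"dx":0,"dy":0,"dz":-0.5,"turn":0.134},{"dx":0,"dy":0,"dz":-0.5,"turn":0.134}]' 1 30
python3 -c "
from h import *
need(539,27,120,16.5)"
```

```text
time_s: 0.77
ee_pos: [287.4, 610.7, 352.3]
eef_rot: [3.141, 0.0, 0.284]
ft_force: [-0.4, 0.6, -0.4]
finger_gap: 1.001
dx 0.777 dy 6.309 dz 1.670 turn -0.0006 pinch [287.4 610.7 287. ] yaw 16.3 F [-0.4  0.6 -0.4] gap 1.001 t 0.8
```

```bash
python3 -m handwheel '[{"dx":0.05,"dy":0.4,"dz":0,"turn":0},{"dx":0.1,"dy":0.8,"dz":0,"turn":0},{"dx":0.11,"dy":0.9,"dz":0,"turn":0}]'
python3 -m handwheel '[{"dx":0.05,"dy":0.4,"dz":0,"turn":0},{"dx":0.1,"dy":0.8,"dz":0,"turn":0},{"dx":0.11,"dy":0.9,"dz":0,"turn":0}]'
python3 -m handwheel '[{"dx":0.05,"dy":0.4,"dz":0,"turn":0},{"dx":0.1,"dy":0.8,"dz":0,"turn":0},{"dx":0.11,"dy":0.9,"dz":0,"turn":0}]'
python3 -m handwheel '[{"dx":0.05,"dy":0.4,"dz":0,"turn":0},{"dx":0.1,"dy":0.8,"dz":0,"turn":0},{"dx":0.11,"dy":0.9,"dz":0,"turn":0}]'
python3 -m handwheel '[{"dx":0.05,"dy":0.4,"dz":0,"turn":0},{"dx":0.1,"dy":0.8,"dz":0,"turn":0},{"dx":0.11,"dy":0.9,"dz":0,"turn":0}]'
python3 -m handwheel '[{"dx":0.05,"dy":0.4,"dz":0.1,"turn":0},{"dx":0.1,"dy":0.8,"dz":0.4,"turn":0},{"dx":0.11,"dy":0.9,"dz":0.6,"turn":0},{"dx":0.11,"dy":0.9,"dz":0.6,"turn":0}]'
python3 -m handwheel '[{"dx":0.05,"dy":0.4,"dz":0.1,"turn":0},{"dx":0.1,"dy":0.8,"dz":0.4,"turn":0},{"dx":0.11,"dy":0.9,"dz":0.6,"turn":0},{"dx":0.11,"dy":0.9,"dz":0.6,"turn":0},{"dx":0.11,"dy":0.9,"dz":0.6,"turn":0}]'
python3 -c "
from h import *
im=bot.grab_frame('scene')[:,:,::-1]; crop(im,215,100,160,120,5,'pics/p1.png')
print(proj('scene',(539,27,63)),proj('scene',bot.observe()['ee_pos']+[0,0,-84]))
need(539,27,120,16.5)"
```

```text
time_s: 1.02
ee_pos: [324.9, 524.4, 352.8]
eef_rot: [3.141, -0.0, 0.292]
ft_force: [-0.8, -0.1, 0.4]
finger_gap: 1.0
time_s: 1.27
ee_pos: [361.1, 441.1, 353.1]
eef_rot: [3.141, -0.001, 0.291]
ft_force: [-0.6, -0.1, 0.4]
finger_gap: 0.997
time_s: 1.52
ee_pos: [397.2, 358.2, 353.0]
eef_rot: [3.141, -0.001, 0.29]
ft_force: [0.8, 0.1, -0.1]
finger_gap: 1.001
time_s: 1.77
ee_pos: [433.4, 275.2, 352.9]
eef_rot: [3.141, -0.0, 0.29]
ft_force: [-0.9, 0.4, 0.7]
finger_gap: 1.002
time_s: 2.02
ee_pos: [469.7, 192.1, 352.7]
eef_rot: [3.141, -0.0, 0.289]
ft_force: [-0.7, 0.2, -0.2]
finger_gap: 0.998
time_s: 2.35
ee_pos: [504.7, 109.8, 287.7]
eef_rot: [-3.141, 0.006, 0.288]
ft_force: [-0.1, 1.0, -2.0]
finger_gap: 0.998
time_s: 2.77
ee_pos: [540.8, 29.2, 232.1]
eef_rot: [-3.141, 0.002, 0.289]
ft_force: [0.1, 0.1, -0.3]
finger_gap: 1.0
[272.51910657 180.87335362] [274.32298709 161.6970853 ]
dx -0.027 dy 0.021 dz 0.482 turn 0.0003 pinch [541.   29.8 168.2] yaw 16.6 F [-0.1  0.1  0.5] gap 1.001 t 2.8
```

View pics/p1.png

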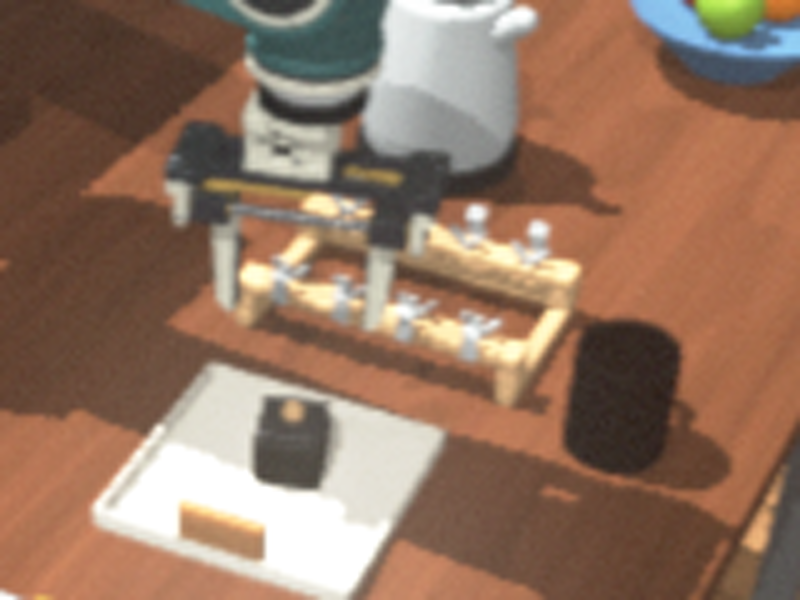

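Knob and fingertip projections match observed pixels within about 1.5 px. Descend and grip.

```bash
python3 -m handwheel '[{"dx":-0.03,"dy":0.02,"dz":0.3,"turn":0},{"dx":-0.03,"dy":0.02,"dz":0.6,"turn":0},{"dx":-0.03,"dy":0.02,"dz":0.9,"turn":0},{"dx":-0.03,"dy":0.02,"dz":0.9,"turn":0}]'
python3 -m handwheel '[{"dx":0,"dy":0,"dz":0.2,"turn":0},{"dx":0,"dy":0,"dz":0.42,"turn":0},{"dx":0,"dy":0,"dz":0.42,"turn":0}]'
python3 -m handwheel '[{"dx":0,"dy":0,"dz":0,"turn":0},{"dx":0,"dy":0,"dz":0,"turn":0},{"dx":0,"dy":0,"dz":0,"turn":0},{"dx":0,"dy":0,"dz":0,"turn":0},{"dx":0,"dy":0,"dz":0,"turn":0},{"dx":0,"dy":0,"dz":0,"turn":0},{"dx":0,"dy":0,"dz":0,"turn":0},{"dx":0,"dy":0,"dz":0,"turn":0},{"dx":0,"dy":0,"dz":0,"turn":0},{"dx":0,"dy":0,"dz":0,"turn":0}]' 0 30
python3 -c "
from h import *
need(659.5,-226,110,3)"
```

```text
time_s: 3.15
ee_pos: [536.9, 27.5, 139.1]
eef_rot: [-3.14, 0.005, 0.291]
ft_force: [-1.2, 0.1, -1.4]
finger_gap: 1.0
time_s: 3.4
ee_pos: [538.0, 27.1, 99.9]
eef_rot: [-3.141, 0.002, 0.291]
ft_force: [-0.2, -0.3, -1.6]
finger_gap: 0.999
time_s: 4.23
ee_pos: [538.7, 26.1, 101.2]
eef_rot: [3.141, -0.001, 0.289]
ft_force: [-1.0, 0.6, 6.3]
finger_gap: 0.58
dx 0.440 dy 2.760 dz -0.741 turn 0.0377 pinch [538.7  26.1  35.9] yaw 16.6 F [-1.   0.6  6.3] gap 0.580 t 4.2
```

```bash
python3 -m handwheel '[{"dx":0,"dy":0,"dz":-0.2,"turn":0},{"dx":0,"dy":0,"dz":-0.5,"turn":0},{"dx":0,"dy":0,"dz":-0.75,"turn":0},{"dx":0,"dy":0,"dz":-0.75,"turn":0}]'
python3 -m handwheel '[{"dx":0.05,"dy":0.3,"dz":0,"turn":0.01},{"dx":0.1,"dy":0.6,"dz":0,"turn":0.025},{"dx":0.15,"dy":0.92,"dz":0,"turn":0.0377},{"dx":0.15,"dy":0.92,"dz":0,"turn":0.0377}]'
python3 -c "
from h import *
need(659.5,-226,110,3)"
```

```text
time_s: 4.57
ee_pos: [539.8, 26.1, 180.7]
eef_rot: [3.14, -0.006, 0.289]
ft_force: [-0.0, -0.5, -1.0]
finger_gap: 0.584
time_s: 4.9
ee_pos: [580.2, -61.5, 174.6]
eef_rot: [3.141, 0.001, 0.045]
ft_force: [0.0, 0.5, -2.0]
finger_gap: 0.584
dx 0.719 dy 1.679 dz -0.007 turn -0.0012 pinch [580.2 -61.5 109.3] yaw 2.6 F [ 0.   0.5 -2. ] gap 0.584 t 4.9
```

```bash
python3 -m handwheel '[{"dx":0.15,"dy":0.3,"dz":0,"turn":0},{"dx":0.25,"dy":0.6,"dz":0,"turn":0},{"dx":0.36,"dy":0.84,"dz":0,"turn":0},{"dx":0.36,"dy":0.84,"dz":0,"turn":0}]'
python3 -m handwheel '[{"dx":0.15,"dy":0.3,"dz":0,"turn":0},{"dx":0.25,"dy":0.6,"dz":0,"turn":0},{"dx":0.36,"dy":0.84,"dz":0,"turn":0},{"dx":0.36,"dy":0.84,"dz":0.2,"turn":0},{"dx":0.36,"dy":0.84,"dz":0.4,"turn":0},{"dx":0.36,"dy":0.84,"dz":0.4,"turn":0}]'
python3 -c "
from h import *
im=bot.grab_frame('scene')[:,:,::-1]; crop(im,220,200,120,90,6.5,'pics/p2.png')
print([proj('scene',(659.5+a,-226+b,7)).round(1) for a,b in((0,0),(50,50),(50,-50),(-50,-50),(-50,50))])
need(659.5,-226,40,3)"
```

```text
time_s: 5.23
ee_pos: [620.3, -143.2, 174.3]
eef_rot: [3.141, 0.001, 0.05]
ft_force: [1.1, -0.7, -2.3]
finger_gap: 0.583
time_s: 5.73
ee_pos: [658.1, -221.3, 130.2]
eef_rot: [-3.139, 0.006, 0.052]
ft_force: [-1.3, 0.1, -3.7]
finger_gap: 0.583
[array([268.3, 246.2]), array([288.7, 242.3]), array([274.7, 262.3]), array([247.4, 250.3]), array([262.3, 231.4])]
dx 0.007 dy 0.049 dz 0.273 turn 0.0000 pinch [ 658.6 -221.2   67.3] yaw 3.0 F [ 0.5  0.7 -0.6] gap 0.583 t 5.8
```

View pics/p2.png

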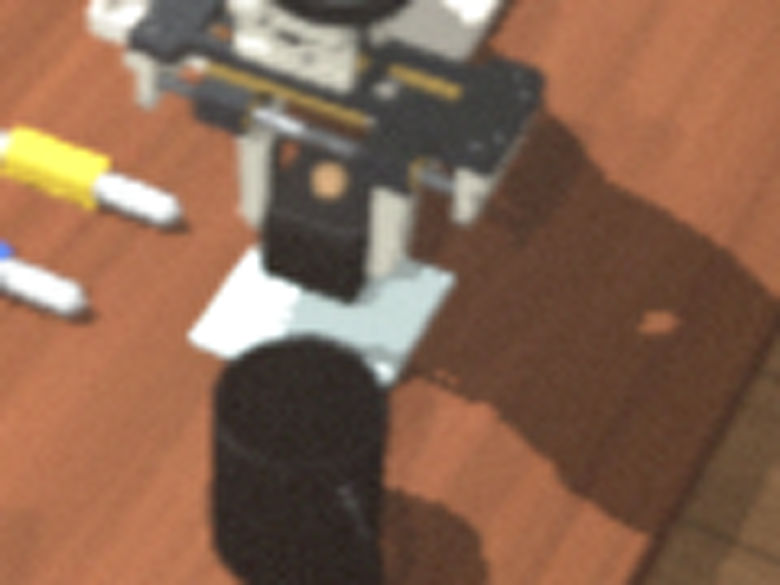

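The pot hangs at crop (318,270) over the coaster. Coaster corners match the prediction within about 1.5 px, so I shift a couple of mm and set it down.

```bash
python3 -m handwheel '[{"dx":0.02,"dy":0.06,"dz":0,"turn":0},{"dx":0.03,"dy":0.06,"dz":0.1,"turn":0},{"dx":0.03,"dy":0.06,"dz":0.2,"turn":0},{"dx":0.03,"dy":0.06,"dz":0.25,"turn":0},{"dx":0.03,"dy":0.06,"dz":0.27,"turn":0},{"dx":0.03,"dy":0.06,"dz":0.27,"turn":0},{"dx":0.03,"dy":0.06,"dz":0.27,"turn":0}]'
python3 -c "
from h import *
need(662,-227,40,3)"
```

```text
time_s: 6.37
ee_pos: [663.1, -227.6, 108.9]
eef_rot: [3.142, -0.0, 0.052]
ft_force: [-0.6, 0.5, -2.2]
finger_gap: 0.585
dx -0.011 dy -0.007 dz 0.036 turn -0.0000 pinch [ 663.1 -227.6   43.6] yaw 3.0 F [-0.6  0.5 -2.2] gap 0.585 t 6.4
```

```bash
python3 -m handwheel '[{"dx":0,"dy":0,"dz":0.02,"turn":0},{"dx":0,"dy":0,"dz":0.035,"turn":0},{"dx":0,"dy":0,"dz":0.035,"turn":0},{"dx":0,"dy":0,"dz":0.035,"turn":0}]'
python3 -m handwheel '[{"dx":0,"dy":0,"dz":0,"turn":0},{"dx":0,"dy":0,"dz":0,"turn":0},{"dx":0,"dy":0,"dz":0,"turn":0},{"dx":0,"dy":0,"dz":0,"turn":0},{"dx":0,"dy":0,"dz":0,"turn":0},{"dx":0,"dy":0,"dz":0,"turn":0}]' 1
python3 -m handwheel '[{"dx":0,"dy":0,"dz":-0.3,"turn":0},{"dx":0,"dy":0,"dz":-0.6,"turn":0},{"dx":0,"dy":0,"dz":-0.9,"turn":0},{"dx":0,"dy":0,"dz":-0.9,"turn":0}]'
python3 -c "
from h import *
need(542,-89.7,90,-85.5)"
```

```text
time_s: 6.7
ee_pos: [663.1, -227.7, 105.4]
eef_rot: [3.142, -0.0, 0.052]
ft_force: [-0.1, -0.8, -2.4]
finger_gap: 0.586
time_s: 7.2
ee_pos: [663.1, -227.7, 105.3]
eef_rot: [3.142, -0.0, 0.052]
ft_force: [-0.3, -0.0, -0.5]
finger_gap: 0.964
time_s: 7.53
ee_pos: [664.5, -228.2, 202.4]
eef_rot: [3.138, -0.007, 0.052]
ft_force: [1.2, -0.1, 0.7]
finger_gap: 1.002
dx -1.151 dy -1.447 dz 0.471 turn 0.2458 pinch [ 664.5 -228.2  137.1] yaw 3.0 F [ 1.2 -0.1  0.7] gap 1.002 t 7.5
```

```bash
python3 -m handwheel '[{"dx":-0.2,"dy":-0.2,"dz":0,"turn":0.02},{"dx":-0.4,"dy":-0.4,"dz":0,"turn":0.04},{"dx":-0.6,"dy":-0.7,"dz":0,"turn":0.06},{"dx":-0.8,"dy":-0.9,"dz":0,"turn":0.08},{"dx":-0.95,"dy":-1,"dz":0,"turn":0.1},{"dx":-0.95,"dy":-1,"dz":0,"turn":0.12},{"dx":-0.95,"dy":-1,"dz":0,"turn":0.14},{"dx":-0.95,"dy":-1,"dz":0,"turn":0.16},{"dx":-0.95,"dy":-1,"dz":0,"turn":0.18},{"dx":-0.95,"dy":-1,"dz":0,"turn":0.2},{"dx":-0.95,"dy":-1,"dz":0,"turn":0.22},{"dx":-0.95,"dy":-1,"dz":0,"turn":0.24}]' 0.6
python3 -m handwheel '[{"dx":0,"dy":0,"dz":0,"turn":0.0058},{"dx":0,"dy":0,"dz":0,"turn":0.0058}]'
python3 -c "
from h import *
need(542,-89.7,60,-85.5)
im=bot.grab_frame('scene')[:,:,::-1]; crop(im,200,140,120,90,6.5,'pics/p3.png')
print(proj('scene',(542,-89.7,46)), proj('scene',bot.observe()['ee_pos']+[0,0,-84]))"
```

```text
time_s: 8.53
ee_pos: [563.0, -132.8, 195.2]
eef_rot: [-3.141, -0.0, -1.454]
ft_force: [-0.0, -0.3, 1.1]
finger_gap: 0.597
time_s: 8.7
ee_pos: [562.9, -132.8, 195.2]
eef_rot: [-3.141, -0.0, -1.486]
ft_force: [0.8, -0.5, 0.5]
finger_gap: 0.595
dx -0.447 dy 0.172 dz 0.699 turn 0.0010 pinch [ 562.9 -132.8  129.9] yaw -85.2 F [ 0.8 -0.5  0.5] gap 0.595 t 8.7
[257.8115969  202.02660395] [257.25231653 196.59787072]
```

View pics/p3.png

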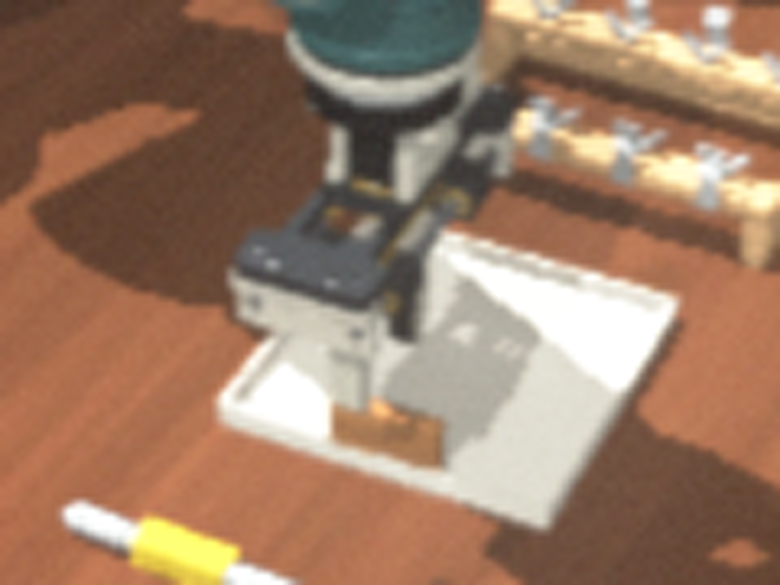

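Pull top edge mid is at crop (389,412), within about 1 px of prediction once the camera's usual bias is allowed for. Grip it.

```bash
python3 -m handwheel '[{"dx":-0.3,"dy":0.14,"dz":0,"turn":0},{"dx":-0.43,"dy":0.14,"dz":0.3,"turn":0},{"dx":-0.43,"dy":0.14,"dz":0.6,"turn":0},{"dx":-0.43,"dy":0.14,"dz":0.8,"turn":0},{"dx":-0.43,"dy":0.14,"dz":0.95,"turn":0},{"dx":-0.43,"dy":0.14,"dz":0.98,"turn":0},{"dx":-0.43,"dy":0.14,"dz":0.98,"turn":0}]'
python3 -m handwheel '[{"dx":0,"dy":0,"dz":0,"turn":0},{"dx":0,"dy":0,"dz":0,"turn":0},{"dx":0,"dy":0,"dz":0,"turn":0},{"dx":0,"dy":0,"dz":0,"turn":0},{"dx":0,"dy":0,"dz":0,"turn":0},{"dx":0,"dy":0,"dz":0,"turn":0},{"dx":0,"dy":0,"dz":0,"turn":0},{"dx":0,"dy":0,"dz":0,"turn":0},{"dx":0,"dy":0,"dz":0,"turn":0}]' 0 40
python3 -c "
from h import *
need(536,100,31,-87.5)"
```

```text
time_s: 9.33
ee_pos: [545.0, -91.1, 96.5]
eef_rot: [3.14, 0.0, -1.483]
ft_force: [-0.3, 0.9, -0.7]
finger_gap: 0.601
time_s: 10.08
ee_pos: [545.4, -91.1, 97.4]
eef_rot: [-3.141, 0.0, -1.484]
ft_force: [0.7, 2.0, 2.7]
finger_gap: 0.124
dx -1.912 dy -0.071 dz 0.011 turn 0.0068 pinch [545.4 -91.1  32.1] yaw -85.0 F [0.7 2.  2.7] gap 0.124 t 10.1
```

```bash
python3 -m handwheel '[{"dx":-0.1,"dy":0,"dz":0,"turn":0.001},{"dx":-0.2,"dy":0,"dz":0,"turn":0.002},{"dx":-0.3,"dy":-0.01,"dz":0,"turn":0.003},{"dx":-0.4,"dy":-0.01,"dz":0,"turn":0.005},{"dx":-0.5,"dy":-0.01,"dz":0,"turn":0.006},{"dx":-0.6,"dy":-0.014,"dz":0,"turn":0.0068},{"dx":-0.66,"dy":-0.014,"dz":0,"turn":0.0068},{"dx":-0.66,"dy":-0.014,"dz":0,"turn":0.0068}]'
python3 -c "
from h import *
need(536.5,80,32,-87.5)
im=bot.grab_frame('scene')[:,:,::-1]; crop(im,215,110,130,97,6,'pics/p4.png')"
```

```text
time_s: 10.75
ee_pos: [541.0, -23.6, 97.4]
eef_rot: [-3.141, 0.001, -1.526]
ft_force: [-0.7, 5.1, 5.1]
finger_gap: 0.126
dx -1.037 dy -0.002 dz 0.001 turn 0.0002 pinch [541.  -23.6  32.1] yaw -87.4 F [-0.7  5.1  5.1] gap 0.126 t 10.8
```

View pics/p4.png

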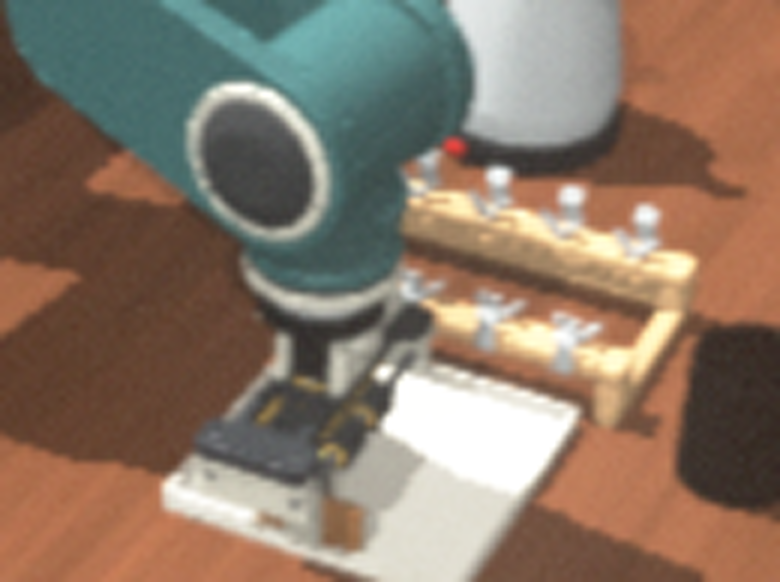

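```bash
python3 -c "
from h import *
f=lambda a,b,z:ray('scene',(a+.5)/6-.5+215-1,(b+.5)/6-.5+110-1.2,z).round(1)
q=np.array([528.45,260.3,0]);t=.0443
for p in ((581,409,16),(597,425,0),(630,352,48)):
    w=f(*p)-q; print(f(*p),'rack',(np.cos(t)*w[0]+np.sin(t)*w[1]).round(1),(-np.sin(t)*w[0]+np.cos(t)*w[1]).round(1))
"
```

```text
[629.7 185.1  16. ] rack 97.8 -79.6
[639.  194.5   0. ] rack 107.5 -70.6
[646.7 219.4  48. ] rack 116.3 -46.1
```

Tray edge is at rack x≈98–101, with the runner at 109, so it is clear. Push in.

```bash
python3 -m handwheel '[{"dx":-0.1,"dy":0,"dz":0,"turn":0},{"dx":-0.2,"dy":0,"dz":0,"turn":0},{"dx":-0.3,"dy":0,"dz":0,"turn":0},{"dx":-0.4,"dy":0,"dz":0,"turn":0},{"dx":-0.5,"dy":0,"dz":0,"turn":0},{"dx":-0.6,"dy":0,"dz":0,"turn":0},{"dx":-0.6,"dy":0,"dz":0,"turn":0}]'
python3 -m handwheel '[{"dx":-0.1,"dy":0,"dz":0,"turn":0},{"dx":-0.2,"dy":0,"dz":0,"turn":0},{"dx":-0.3,"dy":0,"dz":0,"turn":0},{"dx":-0.4,"dy":0,"dz":0,"turn":0},{"dx":-0.5,"dy":0,"dz":0,"turn":0},{"dx":-0.6,"dy":0,"dz":0,"turn":0},{"dx":-0.7,"dy":0,"dz":0,"turn":0},{"dx":-0.7,"dy":0,"dz":0,"turn":0}]'
python3 -m handwheel '[{"dx":-0.05,"dy":0,"dz":0,"turn":0},{"dx":-0.1,"dy":0,"dz":0,"turn":0},{"dx":-0.15,"dy":0,"dz":0,"turn":0},{"dx":-0.2,"dy":0,"dz":0,"turn":0},{"dx":-0.23,"dy":0,"dz":0,"turn":0},{"dx":-0.23,"dy":0,"dz":0,"turn":0}]'
python3 -c "
from h import *
need(534,136.5,32,-87.5)"
```

```text
time_s: 11.38
ee_pos: [538.3, 36.3, 97.4]
eef_rot: [-3.141, 0.001, -1.526]
ft_force: [-0.5, 3.7, 4.8]
finger_gap: 0.127
time_s: 12.05
ee_pos: [535.2, 106.3, 97.4]
eef_rot: [-3.141, 0.001, -1.526]
ft_force: [-0.3, 4.3, 5.9]
finger_gap: 0.127
time_s: 12.55
ee_pos: [534.3, 128.4, 97.4]
eef_rot: [-3.141, 0.0, -1.527]
ft_force: [-0.3, 1.1, 5.2]
finger_gap: 0.125
dx -0.081 dy -0.001 dz 0.001 turn 0.0001 pinch [534.3 128.4  32.1] yaw -87.5 F [-0.3  1.1  5.2] gap 0.125 t 12.6
```

```bash
python3 -m handwheel '[{"dx":-0.02,"dy":0,"dz":0,"turn":0},{"dx":-0.03,"dy":0,"dz":0,"turn":0},{"dx":-0.04,"dy":0,"dz":0,"turn":0},{"dx":-0.04,"dy":0,"dz":0,"turn":0}]'
python3 -m handwheel '[{"dx":-0.01,"dy":0,"dz":0,"turn":0},{"dx":-0.02,"dy":0,"dz":0,"turn":0},{"dx":-0.02,"dy":0,"dz":0,"turn":0}]'
python3 -m handwheel '[{"dx":-0.01,"dy":0,"dz":0,"turn":0},{"dx":-0.02,"dy":0,"dz":0,"turn":0},{"dx":-0.02,"dy":0,"dz":0,"turn":0}]'
python3 -m handwheel '[{"dx":-0.01,"dy":0,"dz":0,"turn":0},{"dx":-0.015,"dy":0,"dz":0,"turn":0},{"dx":-0.015,"dy":0,"dz":0,"turn":0}]'
```

```text
time_s: 12.88
ee_pos: [534.1, 131.9, 97.4]
eef_rot: [-3.141, -0.0, -1.527]
ft_force: [0.1, -2.3, 5.3]
finger_gap: 0.128
time_s: 13.13
ee_pos: [534.0, 133.8, 97.4]
eef_rot: [-3.141, -0.0, -1.527]
ft_force: [0.0, -3.3, 5.4]
finger_gap: 0.127
time_s: 13.38
ee_pos: [534.0, 135.8, 97.4]
eef_rot: [-3.141, -0.0, -1.527]
ft_force: [-0.7, -3.2, 6.4]
finger_gap: 0.126
time_s: 13.63
ee_pos: [533.9, 137.3, 97.4]
eef_rot: [-3.141, -0.0, -1.527]
ft_force: [-1.0, -3.5, 5.5]
finger_gap: 0.128
```

```bash
for k in 1; do python3 -m handwheel '[{"dx":-0.01,"dy":0,"dz":0,"turn":0},{"dx":-0.02,"dy":0,"dz":0,"turn":0},{"dx":-0.02,"dy":0,"dz":0,"turn":0}]'; done
python3 -m handwheel '[{"dx":-0.01,"dy":0,"dz":0,"turn":0},{"dx":-0.02,"dy":0,"dz":0,"turn":0},{"dx":-0.02,"dy":0,"dz":0,"turn":0}]'
python3 -m handwheel '[{"dx":-0.005,"dy":0,"dz":0,"turn":0},{"dx":-0.01,"dy":0,"dz":0,"turn":0},{"dx":-0.01,"dy":0,"dz":0,"turn":0}]'
```

```text
time_s: 13.88
ee_pos: [534.2, 138.0, 97.4]
eef_rot: [-3.14, -0.003, -1.527]
ft_force: [5.9, -18.3, 4.7]
finger_gap: 0.129
time_s: 14.13
ee_pos: [534.3, 138.4, 97.4]
eef_rot: [-3.141, -0.007, -1.528]
ft_force: [4.4, -36.8, 7.3]
finger_gap: 0.129
time_s: 14.38
ee_pos: [534.2, 138.5, 97.4]
eef_rot: [-3.141, -0.009, -1.528]
ft_force: [5.0, -44.6, 8.2]
finger_gap: 0.129
```

Stop contact is found at y≈138.2, so rack y0≈262 (vision gave 260.3). Relax, open part way, lift.

```bash
python3 -m handwheel '[{"dx":0.015,"dy":0,"dz":0,"turn":0},{"dx":0.025,"dy":0,"dz":0,"turn":0},{"dx":0.025,"dy":0,"dz":0,"turn":0}]'
python3 -m handwheel '[{"dx":0,"dy":0,"dz":0,"turn":0},{"dx":0,"dy":0,"dz":0,"turn":0},{"dx":0,"dy":0,"dz":0,"turn":0},{"dx":0,"dy":0,"dz":0,"turn":0}]' 0.33
python3 -m handwheel '[{"dx":0,"dy":0,"dz":-0.3,"turn":0},{"dx":0,"dy":0,"dz":-0.6,"turn":0},{"dx":0,"dy":0,"dz":-0.95,"turn":0},{"dx":0,"dy":0,"dz":-0.95,"turn":0}]'
python3 -m handwheel '[{"dx":0.4,"dy":0,"dz":0,"turn":0},{"dx":0.8,"dy":0,"dz":0,"turn":0},{"dx":0.9,"dy":0,"dz":0,"turn":0}]' 0.6
python3 -m handwheel '[{"dx":0.4,"dy":0,"dz":0,"turn":0},{"dx":0.8,"dy":0,"dz":0,"turn":0},{"dx":0.9,"dy":0,"dz":0,"turn":0}]'
python3 -m handwheel '[{"dx":0.4,"dy":0,"dz":0,"turn":0},{"dx":0.8,"dy":0,"dz":0,"turn":0},{"dx":0.9,"dy":0,"dz":0,"turn":0},{"dx":0.9,"dy":0,"dz":0,"turn":0}]'
python3 -c "
from h import *
need(500,-205,60,-88)
im=bot.grab_frame('top')[:,:,::-1].copy(); cv2.imwrite('raw_top1.png',im); crop(im,150,140,222,135,3.6,'pics/p5.png')
s=bot.grab_frame('scene')[:,:,::-1].copy(); cv2.imwrite('raw_scene1.png',s)"
```

```text
time_s: 14.63
ee_pos: [534.3, 138.1, 97.4]
eef_rot: [-3.14, -0.003, -1.528]
ft_force: [5.5, -20.1, 4.6]
finger_gap: 0.128
time_s: 14.97
ee_pos: [533.5, 139.9, 96.9]
eef_rot: [3.141, 0.0, -1.527]
ft_force: [0.6, -1.0, -0.0]
finger_gap: 0.319
time_s: 15.3
ee_pos: [535.3, 140.3, 198.9]
eef_rot: [-3.134, 0.002, -1.527]
ft_force: [0.5, 0.2, 1.8]
finger_gap: 0.326
time_s: 15.55
ee_pos: [537.6, 46.6, 192.2]
eef_rot: [-3.141, -0.001, -1.528]
ft_force: [-0.4, 0.5, -0.4]
finger_gap: 0.498
time_s: 15.8
ee_pos: [541.5, -43.7, 192.0]
eef_rot: [3.141, -0.001, -1.529]
ft_force: [0.5, 0.4, 0.3]
finger_gap: 0.596
time_s: 16.13
ee_pos: [545.6, -132.0, 191.8]
eef_rot: [3.141, 0.0, -1.53]
ft_force: [0.7, -0.9, -0.1]
finger_gap: 0.602
dx 0.710 dy 0.485 dz 0.665 turn 0.0010 pinch [ 545.6 -132.   126.5] yaw -87.7 F [ 0.7 -0.9 -0.1] gap 0.602 t 16.1
```

View pics/p5.png

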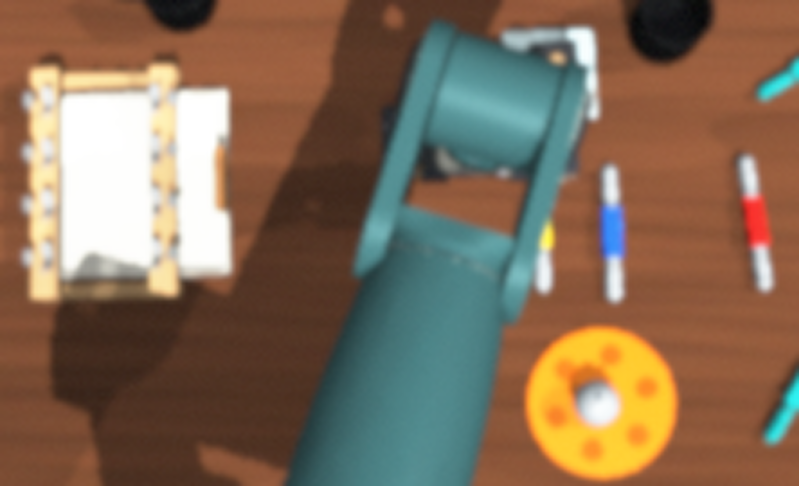

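The tray is fully in. Yellow is partly hidden by the arm; blue and red are unmoved. I measure stick centres from edge profiles in the first picture.

```bash
cat >> h.py <<'E'
def prof(im,e1,e2,n="top",z=10):
    "refine a stick from two rough pixel ends: centre and yaw from brightness half crossings, per end a cross profile"
    a=np.array(ray(n,*e1,z)[:2]);b=np.array(ray(n,*e2,z)[:2])
    g=im.max(2).astype(np.float32)
    S=lambda W:cv2.remap(g,*[np.array([proj(n,(*w,z)) for w in W],np.float32)[:,i:i+1] for i in(0,1)],cv2.INTER_CUBIC).ravel()
    for _ in range(3):
        c=(a+b)/2; u=(b-a)/np.linalg.norm(b-a); v=np.array([-u[1],u[0]])
        # cross offsets on the steel parts
        off=[]
        for s in(-50,50):
            t=np.arange(-18,18.1,.5); q=sum(S(c+u*(s+d)+np.outer(t,v)) for d in(-8,0,8)); q=np.clip(q-np.percentile(q,40),0,None); off.append((q*t).sum()/q.sum())
        a=a+v*(off[0]-(off[1]-off[0])*.25); b=b+v*(off[1]+(off[1]-off[0])*.25)
        c=(a+b)/2; u=(b-a)/np.linalg.norm(b-a); v=np.array([-u[1],u[0]])
        t=np.arange(-100,100.1,.5); q=sum(S(c+np.outer(t,u)+v*d) for d in(-3,0,3))
        ends=[]
        for sg in(-1,1):
            k=[S0 for S0 in t*sg]; o=np.argsort(k); tt=np.array(k)[o]; qq=q[o]
            bg=np.median(qq[tt>88]); fg=np.median(qq[(tt>40)&(tt<62)]); m=tt>62; i=np.argmax(qq[m]<(bg+fg)/2); ends.append(sg*tt[m][i])
        a,b=c+u*ends[0],c+u*ends[1]
    return ((a+b)/2).round(1),round(np.linalg.norm(b-a),1),round((np.degrees(np.arctan2(u[1],u[0]))+90)%180-90,1)
E
python3 - <<'E'
from h import *
im=cv2.imread("raw_top0.png"); P=lambda a,b:((a+.5)/3.6-.5+150,(b+.5)/3.6-.5+140)
for n,e in dict(yellow=((539,157),(544,293)),blue=((611,166),(616,301)),red=((745,156),(767,291))).items():
    print(n,prof(im,P(*e[1]),P(*e[0])),[ray("top",*P(*q),10).round(0)[:2] for q in e])
for k in("yellow","blue","red"): print(k,[ray("top",*e[0],15).round(1)[:2] for e in sticks(im,"top")[k] if 290<e[0][0]<370])
E
```

```text
yellow (array([ 491.2, -217.2]), np.float64(145.5), np.float64(2.7)) [array([ 566., -214.]), array([ 416., -220.])]
blue (array([ 482.2, -295.5]), np.float64(145.5), np.float64(2.2)) [array([ 558., -293.]), array([ 408., -298.])]
red (array([ 497. , -453.9]), np.float64(145.5), np.float64(7.8)) [array([ 572., -441.]), array([ 423., -463.])]
yellow [array([ 494.4, -213.9])]
blue [array([ 483.9, -292.8])]
red [array([ 498.4, -450.6])]
```

```bash
python3 -m handwheel '[{"dx":0.35,"dy":0.25,"dz":0,"turn":0},{"dx":0.7,"dy":0.5,"dz":0.2,"turn":0},{"dx":0.82,"dy":0.57,"dz":0.4,"turn":0},{"dx":0.82,"dy":0.57,"dz":0.65,"turn":0},{"dx":0.82,"dy":0.57,"dz":0.65,"turn":0},{"dx":0.82,"dy":0.57,"dz":0.65,"turn":0}]' 0.6 40
python3 -c "
from h import *
need(491.7,-216.5,20.5,-87.3)"
```

```text
time_s: 16.73
ee_pos: [492.2, -213.2, 126.8]
eef_rot: [3.14, 0.001, -1.526]
ft_force: [0.3, -0.5, 0.7]
finger_gap: 0.603
dx 0.032 dy 0.006 dz 0.410 turn -0.0004 pinch [ 492.2 -213.2   61.5] yaw -87.4 F [ 0.3 -0.5  0.7] gap 0.603 t 16.7
```

```bash
python3 -m handwheel '[{"dx":0.03,"dy":0.006,"dz":0.15,"turn":0},{"dx":0.03,"dy":0.006,"dz":0.3,"turn":0},{"dx":0.03,"dy":0.006,"dz":0.4,"turn":0},{"dx":0.03,"dy":0.006,"dz":0.41,"turn":0},{"dx":0.03,"dy":0.006,"dz":0.41,"turn":0}]'
python3 -m handwheel '[{"dx":0,"dy":0,"dz":0,"turn":0},{"dx":0,"dy":0,"dz":0,"turn":0},{"dx":0,"dy":0,"dz":0,"turn":0},{"dx":0,"dy":0,"dz":0,"turn":0},{"dx":0,"dy":0,"dz":0,"turn":0},{"dx":0,"dy":0,"dz":0,"turn":0},{"dx":0,"dy":0,"dz":0,"turn":0},{"dx":0,"dy":0,"dz":0,"turn":0},{"dx":0,"dy":0,"dz":0,"turn":0}]' 0 40
python3 -m handwheel '[{"dx":0,"dy":0,"dz":-0.2,"turn":0},{"dx":0,"dy":0,"dz":-0.5,"turn":0},{"dx":0,"dy":0,"dz":-0.8,"turn":0},{"dx":0,"dy":0,"dz":-1,"turn":0},{"dx":0,"dy":0,"dz":-1,"turn":0}]'
python3 -c "
from h import *
need(491.7,-216.5,120,2.5)"
```

```text
time_s: 17.15
ee_pos: [492.3, -217.0, 86.9]
eef_rot: [-3.142, 0.0, -1.526]
ft_force: [0.4, 0.2, 0.5]
finger_gap: 0.598
time_s: 17.9
ee_pos: [491.8, -217.6, 86.4]
eef_rot: [-3.141, -0.0, -1.527]
ft_force: [-1.1, 0.5, 2.9]
finger_gap: 0.208
time_s: 18.32
ee_pos: [492.9, -218.2, 190.9]
eef_rot: [-3.136, -0.003, -1.527]
ft_force: [0.1, -0.1, -0.5]
finger_gap: 0.213
dx -0.017 dy 0.011 dz 0.056 turn -0.2500 pinch [ 492.9 -218.2  125.6] yaw -87.5 F [ 0.1 -0.1 -0.5] gap 0.213 t 18.3
```

```bash
python3 -m handwheel '[{"dx":-0.1,"dy":0,"dz":0,"turn":-0.02},{"dx":-0.2,"dy":0,"dz":0,"turn":-0.04},{"dx":-0.3,"dy":0,"dz":0,"turn":-0.06},{"dx":-0.4,"dy":0,"dz":0,"turn":-0.08},{"dx":-0.5,"dy":0,"dz":0,"turn":-0.1},{"dx":-0.6,"dy":0,"dz":0,"turn":-0.12},{"dx":-0.7,"dy":0,"dz":0,"turn":-0.14},{"dx":-0.8,"dy":0,"dz":0,"turn":-0.16},{"dx":-0.9,"dy":0,"dz":0,"turn":-0.18},{"dx":-0.95,"dy":0,"dz":0,"turn":-0.2},{"dx":-0.95,"dy":0,"dz":0,"turn":-0.22},{"dx":-0.95,"dy":0,"dz":0,"turn":-0.24}]'
python3 -m handwheel '[{"dx":-0.05,"dy":-0.25,"dz":0,"turn":-0.01},{"dx":-0.08,"dy":-0.5,"dz":0,"turn":-0.01},{"dx":-0.1,"dy":-0.75,"dz":0,"turn":-0.01},{"dx":-0.12,"dy":-0.95,"dz":0,"turn":-0.01}]'
python3 -m handwheel '[{"dx":-0.05,"dy":-0.3,"dz":0,"turn":0},{"dx":-0.08,"dy":-0.6,"dz":0,"turn":0},{"dx":-0.12,"dy":-0.95,"dz":0,"turn":0}]'
python3 -m handwheel '[{"dx":-0.05,"dy":-0.3,"dz":0,"turn":0},{"dx":-0.08,"dy":-0.6,"dz":0,"turn":0},{"dx":-0.12,"dy":-0.95,"dz":0,"turn":0},{"dx":-0.12,"dy":-0.95,"dz":0,"turn":0}]'
python3 -c "
from h import *
need(444.6,258.3,115,2.5)"
```

```text
time_s: 19.32
ee_pos: [487.4, -122.3, 185.3]
eef_rot: [-3.141, 0.001, -0.02]
ft_force: [0.6, 0.0, -0.8]
finger_gap: 0.213
time_s: 19.65
ee_pos: [477.7, -26.1, 185.4]
eef_rot: [-3.141, 0.001, 0.036]
ft_force: [0.2, -0.8, -0.1]
finger_gap: 0.21
time_s: 19.9
ee_pos: [462.2, 67.9, 185.5]
eef_rot: [3.141, 0.001, 0.035]
ft_force: [0.7, 0.4, -0.6]
finger_gap: 0.212
time_s: 20.23
ee_pos: [446.2, 165.7, 185.5]
eef_rot: [-3.141, 0.001, 0.039]
ft_force: [1.1, -0.6, 0.1]
finger_gap: 0.213
dx 0.020 dy -0.926 dz 0.052 turn -0.0007 pinch [446.2 165.7 120.2] yaw 2.2 F [ 1.1 -0.6  0.1] gap 0.213 t 20.2
```

```bash
python3 -m handwheel '[{"dx":0,"dy":-0.3,"dz":0,"turn":0},{"dx":0.01,"dy":-0.6,"dz":0,"turn":0},{"dx":0.02,"dy":-0.93,"dz":0.05,"turn":-0.0008},{"dx":0.02,"dy":-0.93,"dz":0.2,"turn":-0.0008},{"dx":0.02,"dy":-0.93,"dz":0.25,"turn":-0.0008},{"dx":0.02,"dy":-0.93,"dz":0.25,"turn":-0.0008},{"dx":0.02,"dy":-0.93,"dz":0.25,"turn":-0.0008}]'
python3 -c "
from h import *
need(444.6,258.3,72,2.5)
im=bot.grab_frame('scene')[:,:,::-1].copy(); k=8; x0,y0=235,105
big=cv2.resize(im[y0:y0+74,x0:x0+98],None,fx=k,fy=k,interpolation=cv2.INTER_CUBIC)
p=bot.observe()['ee_pos']; 
for s in(-75,75):
    for col,w in(((0,0,255),(p[0]-s*.0443,p[1]+s,p[2]-75.3)),((0,255,0),(444.6-s*77/75*.0443,258.3+s*77/75,78))):
        q=((proj('scene',w)-[x0,y0]+.5)*k-.5); print(q.round()); cv2.circle(big,tuple(q.round().astype(int)),2,col,-1)
cv2.imwrite('pics/p6.png',big)"
```

```text
time_s: 20.82
ee_pos: [446.0, 253.9, 160.9]
eef_rot: [3.141, 0.001, 0.04]
ft_force: [0.2, -0.2, 0.0]
finger_gap: 0.21
dx -0.012 dy -0.045 dz 0.236 turn -0.0005 pinch [446.  253.9  95.6] yaw 2.3 F [ 0.2 -0.2  0. ] gap 0.210 t 20.8
[289. 363.]
[288. 373.]
[409. 229.]
[410. 236.]
```

View pics/p6.png

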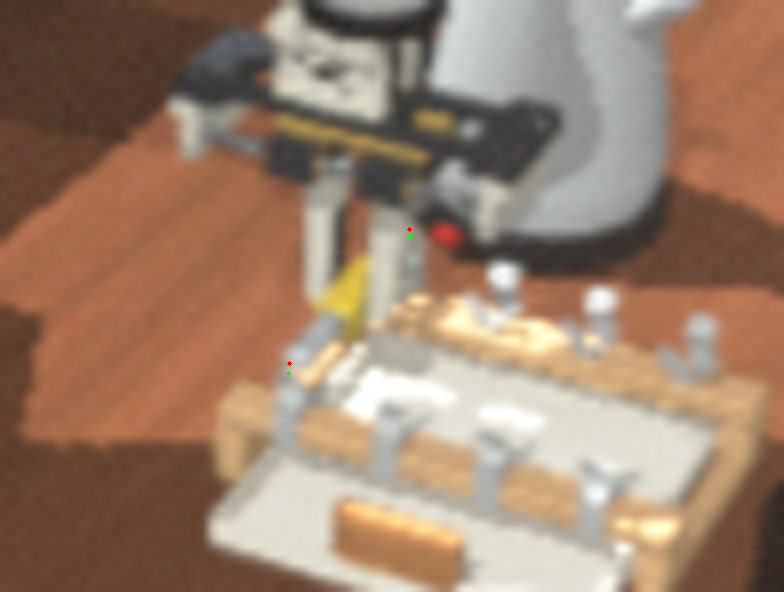

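The stick hangs in line. Its predicted near tip (289,363) agrees with the visible end, just above the tab at (285,385). Align and press down in steps.

```bash
python3 -m handwheel '[{"dx":-0.012,"dy":-0.045,"dz":0,"turn":0},{"dx":-0.012,"dy":-0.045,"dz":0.03,"turn":0},{"dx":-0.012,"dy":-0.045,"dz":0.08,"turn":0},{"dx":-0.012,"dy":-0.045,"dz":0.1,"turn":0},{"dx":-0.012,"dy":-0.045,"dz":0.1,"turn":0}]'
python3 -m handwheel '[{"dx":0,"dy":0,"dz":0.02,"turn":0},{"dx":0,"dy":0,"dz":0.04,"turn":0},{"dx":0,"dy":0,"dz":0.05,"turn":0},{"dx":0,"dy":0,"dz":0.05,"turn":0}]'
python3 -m handwheel '[{"dx":0,"dy":0,"dz":0.02,"turn":0},{"dx":0,"dy":0,"dz":0.03,"turn":0},{"dx":0,"dy":0,"dz":0.03,"turn":0}]'
```

```text
time_s: 21.28
ee_pos: [444.6, 258.7, 150.7]
eef_rot: [3.141, 0.0, 0.041]
ft_force: [0.0, -2.9, 0.5]
finger_gap: 0.208
time_s: 21.62
ee_pos: [445.1, 259.1, 146.9]
eef_rot: [-3.141, -0.001, 0.041]
ft_force: [0.1, -2.6, 6.3]
finger_gap: 0.21
time_s: 21.87
ee_pos: [444.8, 258.9, 143.3]
eef_rot: [3.141, -0.0, 0.041]
ft_force: [1.4, -3.6, 2.6]
finger_gap: 0.212
```

```bash
python3 -m handwheel '[{"dx":0,"dy":0.01,"dz":0.02,"turn":0},{"dx":0,"dy":0.01,"dz":0.03,"turn":0},{"dx":0,"dy":0.01,"dz":0.03,"turn":0}]'
python3 -m handwheel '[{"dx":0,"dy":0,"dz":0.01,"turn":0},{"dx":0,"dy":0,"dz":0.02,"turn":0},{"dx":0,"dy":0,"dz":0.02,"turn":0}]'
python3 -m handwheel '[{"dx":0,"dy":0,"dz":0.01,"turn":0},{"dx":0,"dy":0,"dz":0.015,"turn":0},{"dx":0,"dy":0,"dz":0.015,"turn":0}]'
```

```text
time_s: 22.12
ee_pos: [444.5, 257.9, 139.9]
eef_rot: [3.141, 0.001, 0.041]
ft_force: [-0.8, -1.6, -0.4]
finger_gap: 0.205
time_s: 22.37
ee_pos: [444.5, 258.1, 138.5]
eef_rot: [3.142, 0.001, 0.041]
ft_force: [-3.9, -3.3, 7.4]
finger_gap: 0.213
time_s: 22.62
ee_pos: [444.6, 258.2, 138.3]
eef_rot: [-3.142, 0.0, 0.041]
ft_force: [-11.8, -7.9, 23.4]
finger_gap: 0.214
```

It bottomed on the saddles at the expected height (138.4). Release part way and lift.

```bash
python3 -m handwheel '[{"dx":0,"dy":0,"dz":-0.01,"turn":0},{"dx":0,"dy":0,"dz":-0.01,"turn":0},{"dx":0,"dy":0,"dz":-0.01,"turn":0},{"dx":0,"dy":0,"dz":-0.01,"turn":0},{"dx":0,"dy":0,"dz":-0.01,"turn":0}]' 0.42
python3 -m handwheel '[{"dx":0,"dy":0,"dz":-0.2,"turn":0},{"dx":0,"dy":0,"dz":-0.45,"turn":0},{"dx":0,"dy":0,"dz":-0.5,"turn":0}]'
python3 -m handwheel '[{"dx":0.05,"dy":0.3,"dz":-0.03,"turn":0},{"dx":0.1,"dy":0.6,"dz":-0.03,"turn":0},{"dx":0.1,"dy":0.95,"dz":-0.03,"turn":0}]' 0.6
python3 -m handwheel '[{"dx":0.05,"dy":0.3,"dz":0,"turn":0},{"dx":0.1,"dy":0.6,"dz":0,"turn":0},{"dx":0.1,"dy":0.95,"dz":0,"turn":0}]'
python3 -c "
from h import *
need(482.7,-295,100,-87.8)
im=bot.grab_frame('scene')[:,:,::-1].copy(); k=8; x0,y0=235,105
cv2.imwrite('raw_scene2.png',im);crop(im,255,115,90,68,8,'pics/p7.png')"
```

```text
time_s: 23.03
ee_pos: [444.6, 258.1, 137.4]
eef_rot: [3.142, 0.0, 0.041]
ft_force: [-0.3, 0.8, 0.1]
finger_gap: 0.416
time_s: 23.28
ee_pos: [445.5, 258.5, 191.2]
eef_rot: [-3.14, -0.003, 0.041]
ft_force: [-1.3, 0.5, 0.6]
finger_gap: 0.425
time_s: 23.53
ee_pos: [458.9, 163.1, 190.6]
eef_rot: [-3.141, -0.0, 0.043]
ft_force: [0.7, -0.6, -0.1]
finger_gap: 0.576
time_s: 23.78
ee_pos: [472.7, 67.9, 190.5]
eef_rot: [-3.141, -0.0, 0.041]
ft_force: [1.2, -0.0, 0.2]
finger_gap: 0.601
dx -0.050 dy 3.630 dz 0.252 turn -0.2495 pinch [472.7  67.9 125.2] yaw 2.4 F [ 1.2 -0.   0.2] gap 0.601 t 23.8
```

View pics/p7.png

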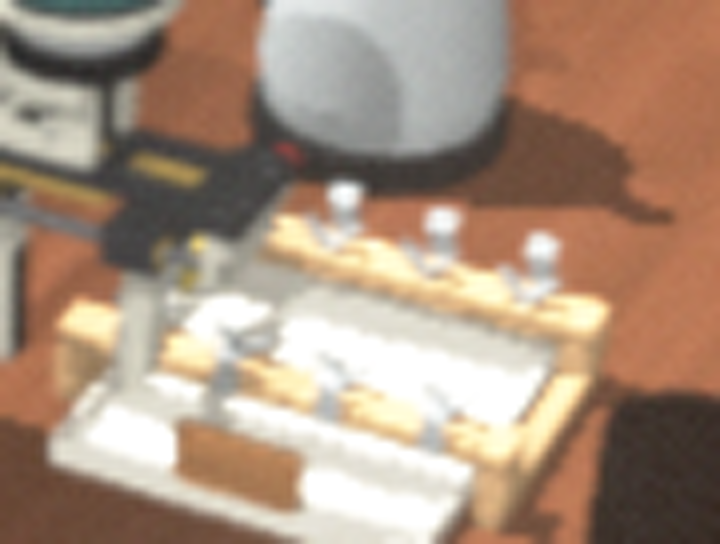

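Rows 1–3 are visible and empty, with row 0 hidden behind the gripper. I'll check it later, and check blue and red numerically now.

Run:
```python
from h import *
im=bot.grab_frame("top")[:,:,::-1].copy(); cv2.imwrite("raw_top2.png",im)
s=sticks(im,"top")
for k in("yellow","blue","red"): print(k,[(e[0],e[1],ray("top",*e[0],15).round(1)[:2]) for e in s.get(k,[]) if 150<e[0][0]<375])
P=lambda a,b:((a+.5)/3.6-.5+150,(b+.5)/3.6-.5+140)
for n,e in dict(blue=((611,166),(616,301)),red=((745,156),(767,291))).items(): print(n,prof(im,P(*e[1]),P(*e[0])))
need(483,-295,120,-87.8)
```

```text
yellow []
blue [(array([319.5, 204. ]), np.int32(44), array([ 483.9, -292.8]))]
red [(array([359.3, 201.1]), np.int32(74), array([ 498.4, -449.8]))]
blue (array([ 482.2, -295.5]), np.float64(145.5), np.float64(2.2))
red (array([ 496.7, -453.9]), np.float64(145.5), np.float64(7.8))
dx -0.030 dy 3.607 dz 0.051 turn 0.2498 pinch [472.6  65.6 125.1] yaw 2.1 F [0.5 0.6 0.4] gap 0.596 t 23.9
```

```bash
python3 -m handwheel '[{"dx":0.02,"dy":0.3,"dz":0,"turn":0},{"dx":0.04,"dy":0.6,"dz":0,"turn":0},{"dx":0.06,"dy":0.95,"dz":0,"turn":0}]'
python3 -m handwheel '[{"dx":0.02,"dy":0.3,"dz":0,"turn":0},{"dx":0.04,"dy":0.6,"dz":0,"turn":0},{"dx":0.06,"dy":0.95,"dz":0,"turn":0}]'
python3 -m handwheel '[{"dx":0,"dy":0.1,"dz":0,"turn":0.02},{"dx":0,"dy":0.2,"dz":0,"turn":0.04},{"dx":0,"dy":0.3,"dz":0,"turn":0.06},{"dx":0,"dy":0.4,"dz":0,"turn":0.08},{"dx":0,"dy":0.5,"dz":0,"turn":0.1},{"dx":0,"dy":0.6,"dz":0,"turn":0.12},{"dx":0,"dy":0.7,"dz":0,"turn":0.14},{"dx":0,"dy":0.8,"dz":0,"turn":0.16},{"dx":0,"dy":0.9,"dz":0,"turn":0.18},{"dx":0,"dy":1,"dz":0,"turn":0.2},{"dx":0,"dy":1,"dz":0,"turn":0.22},{"dx":0,"dy":1,"dz":0,"turn":0.24}]'
python3 -m handwheel '[{"dx":0.3,"dy":0,"dz":0.1,"turn":0.0095},{"dx":0.6,"dy":0,"dz":0.3,"turn":0.0095},{"dx":0.68,"dy":0,"dz":0.6,"turn":0.0095},{"dx":0.68,"dy":0,"dz":0.6,"turn":0.0095}]'
python3 -c "
from h import *
need(483,-295,20,-87.8)"
```

```text
time_s: 24.13
ee_pos: [482.3, -25.9, 190.5]
eef_rot: [-3.141, -0.0, 0.042]
ft_force: [0.1, 1.1, -0.4]
finger_gap: 0.6
time_s: 24.38
ee_pos: [492.2, -121.1, 190.5]
eef_rot: [-3.141, -0.0, 0.041]
ft_force: [0.2, 0.1, -0.1]
finger_gap: 0.599
time_s: 25.38
ee_pos: [496.4, -220.2, 190.2]
eef_rot: [3.141, 0.0, -1.466]
ft_force: [0.0, -0.2, 0.5]
finger_gap: 0.602
time_s: 25.72
ee_pos: [502.5, -288.1, 125.0]
eef_rot: [3.136, 0.004, -1.52]
ft_force: [-1.3, 0.4, -1.9]
finger_gap: 0.6
dx 0.059 dy 0.198 dz 0.397 turn 0.0019 pinch [ 502.5 -288.1   59.7] yaw -87.1 F [-1.3  0.4 -1.9] gap 0.600 t 25.7
```

```bash
python3 -m handwheel '[{"dx":0.06,"dy":0.198,"dz":0,"turn":0.0019},{"dx":0.06,"dy":0.198,"dz":0,"turn":0.0019},{"dx":0.06,"dy":0.198,"dz":0.15,"turn":0.0019},{"dx":0.06,"dy":0.198,"dz":0.3,"turn":0.0019},{"dx":0.06,"dy":0.198,"dz":0.38,"turn":0.0019},{"dx":0.06,"dy":0.198,"dz":0.38,"turn":0.0019},{"dx":0.06,"dy":0.198,"dz":0.38,"turn":0.0019}]'
python3 -m handwheel '[{"dx":0,"dy":0,"dz":0,"turn":0},{"dx":0,"dy":0,"dz":0,"turn":0},{"dx":0,"dy":0,"dz":0,"turn":0},{"dx":0,"dy":0,"dz":0,"turn":0},{"dx":0,"dy":0,"dz":0,"turn":0},{"dx":0,"dy":0,"dz":0,"turn":0},{"dx":0,"dy":0,"dz":0,"turn":0},{"dx":0,"dy":0,"dz":0,"turn":0},{"dx":0,"dy":0,"dz":0,"turn":0}]' 0 40
python3 -c "
from h import *
need(483,-295,20.5,-87.8)"
python3 -m handwheel '[{"dx":0,"dy":0,"dz":-0.2,"turn":0},{"dx":0,"dy":0,"dz":-0.5,"turn":0},{"dx":0,"dy":0,"dz":-0.8,"turn":0},{"dx":0,"dy":0,"dz":-1,"turn":0},{"dx":0,"dy":0,"dz":-1,"turn":0}]'
```

```text
time_s: 26.3
ee_pos: [484.7, -294.4, 93.3]
eef_rot: [3.142, 0.0, -1.53]
ft_force: [0.9, -0.7, 1.2]
finger_gap: 0.602
time_s: 27.05
ee_pos: [484.4, -294.8, 92.9]
eef_rot: [-3.142, -0.0, -1.531]
ft_force: [-0.3, 0.8, 2.2]
finger_gap: 0.211
dx 0.001 dy 0.014 dz 0.071 turn 0.0003 pinch [ 484.4 -294.8   27.6] yaw -87.7 F [-0.3  0.8  2.2] gap 0.211 t 27.1
time_s: 27.47
ee_pos: [485.4, -295.5, 197.5]
eef_rot: [-3.137, -0.004, -1.531]
ft_force: [0.8, 0.5, 0.4]
finger_gap: 0.21
```

```bash
python3 -m handwheel '[{"dx":-0.1,"dy":-0.05,"dz":0,"turn":-0.02},{"dx":-0.2,"dy":-0.1,"dz":0,"turn":-0.04},{"dx":-0.3,"dy":-0.15,"dz":0,"turn":-0.06},{"dx":-0.4,"dy":-0.2,"dz":0,"turn":-0.08},{"dx":-0.5,"dy":-0.2,"dz":0,"turn":-0.1},{"dx":-0.6,"dy":-0.2,"dz":0,"turn":-0.12},{"dx":-0.7,"dy":-0.2,"dz":0,"turn":-0.14},{"dx":-0.8,"dy":-0.2,"dz":0,"turn":-0.16},{"dx":-0.9,"dy":-0.2,"dz":0,"turn":-0.18},{"dx":-0.95,"dy":-0.2,"dz":0,"turn":-0.2},{"dx":-0.95,"dy":-0.2,"dz":0,"turn":-0.22},{"dx":-0.95,"dy":-0.2,"dz":0,"turn":-0.24}]'
python3 -m handwheel '[{"dx":0.03,"dy":-0.3,"dz":0,"turn":-0.01},{"dx":0.06,"dy":-0.6,"dz":0,"turn":-0.01},{"dx":0.1,"dy":-0.95,"dz":0,"turn":-0.01}]'
python3 -m handwheel '[{"dx":0.03,"dy":-0.3,"dz":0,"turn":0},{"dx":0.06,"dy":-0.6,"dz":0,"turn":0},{"dx":0.1,"dy":-0.95,"dz":0,"turn":0}]'
python3 -m handwheel '[{"dx":0.03,"dy":-0.3,"dz":0,"turn":0},{"dx":0.06,"dy":-0.6,"dz":0,"turn":0},{"dx":0.1,"dy":-0.95,"dz":0,"turn":0}]'
python3 -m handwheel '[{"dx":0.03,"dy":-0.3,"dz":0,"turn":0},{"dx":0.06,"dy":-0.6,"dz":0,"turn":0},{"dx":0.1,"dy":-0.95,"dz":0,"turn":0},{"dx":0.1,"dy":-0.95,"dz":0,"turn":0}]'
python3 -c "
from h import *
need(556.5,264,100,2.5)"
```

```text
time_s: 28.47
ee_pos: [500.4, -198.7, 191.9]
eef_rot: [-3.141, 0.001, -0.024]
ft_force: [0.1, -0.3, 0.1]
finger_gap: 0.209
time_s: 28.72
ee_pos: [513.1, -104.0, 191.8]
eef_rot: [-3.141, 0.001, 0.031]
ft_force: [0.6, 0.2, -0.8]
finger_gap: 0.211
time_s: 28.97
ee_pos: [520.1, -8.1, 191.9]
eef_rot: [3.141, 0.001, 0.032]
ft_force: [0.8, -0.2, 0.7]
finger_gap: 0.212
time_s: 29.22
ee_pos: [527.0, 87.3, 192.0]
eef_rot: [3.141, 0.001, 0.032]
ft_force: [-0.2, 0.2, -0.0]
finger_gap: 0.213
time_s: 29.55
ee_pos: [534.1, 185.7, 191.8]
eef_rot: [-3.141, 0.001, 0.035]
ft_force: [-0.6, -0.4, -0.9]
finger_gap: 0.207
dx 0.252 dy -0.775 dz 0.265 turn -0.0014 pinch [534.1 185.7 126.5] yaw 2.0 F [-0.6 -0.4 -0.9] gap 0.207 t 29.6
```

```bash
python3 -m handwheel '[{"dx":0.1,"dy":-0.3,"dz":0,"turn":-0.0014},{"dx":0.2,"dy":-0.6,"dz":0,"turn":-0.0014},{"dx":0.252,"dy":-0.775,"dz":0.05,"turn":-0.0014},{"dx":0.252,"dy":-0.775,"dz":0.15,"turn":-0.0014},{"dx":0.252,"dy":-0.775,"dz":0.2,"turn":-0.0014},{"dx":0.252,"dy":-0.775,"dz":0.2,"turn":-0.0014},{"dx":0.252,"dy":-0.775,"dz":0.2,"turn":-0.0014}]'
python3 -c "
from h import *
need(556.5,264,100,2.5)
im=bot.grab_frame('scene')[:,:,::-1].copy(); crop(im,245,105,90,68,8,'pics/p8.png')"
```

```text
time_s: 30.13
ee_pos: [556.8, 258.7, 172.1]
eef_rot: [3.141, 0.001, 0.04]
ft_force: [0.3, -0.2, -0.3]
finger_gap: 0.206
dx -0.001 dy -0.053 dz 0.068 turn -0.0006 pinch [556.8 258.7 106.8] yaw 2.3 F [ 0.3 -0.2 -0.3] gap 0.206 t 30.1
```

View pics/p8.png

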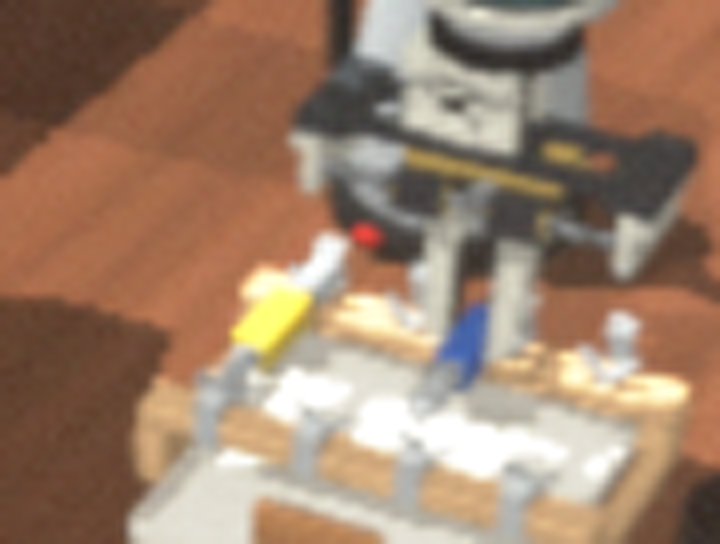

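Run:
```python
from h import *
im=bot.grab_frame('scene')[:,:,::-1].copy(); cv2.imwrite('raw_scene3.png',im)
hsv=cv2.cvtColor(im,cv2.COLOR_BGR2HSV); m=cv2.inRange(hsv,np.array((22,150,90)),np.array((35,255,255))); m[:130]=0;m[:,:260]=0; m[165:]=0; m[:,300:]=0
P=np.argwhere(m>0)[:,::-1]; c=P.mean(0); u=np.linalg.svd(P-c)[2][0]; print(len(P),c,np.degrees(np.arctan2(u[1],u[0])))
for zn,zf in((62,62),(70,62),(62,70),(72,72)):
    V=[]
    for y in(-28,28):
        for dx in(-10,10):
            for dz in(-10,10): V.append(proj('scene',(444.6-y*.0443+dx,258+y,(zn+zf)/2+(zf-zn)*y/140+dz)))
    h=cv2.convexHull(np.array(V,np.float32)); M=np.zeros((384*8,512*8),np.uint8); cv2.fillConvexPoly(M,((h+.5)*8).astype(int),1); Q=np.argwhere(M)[::5,::-1]/8-.5; cc=Q.mean(0); uu=np.linalg.svd(Q-cc,full_matrices=False)[2][0]
    print(zn,zf,cc,np.degrees(np.arctan2(uu[1],uu[0])),len(Q)*5/64)
```

```text
15 [280.06666667 145.53333333] 148.5316313948458
62 62 [278.15140086 145.59375   ] 129.2643589615952 72.5
70 62 [278.19786996 144.80044843] 132.50357137546865 69.6875
62 70 [278.19971996 144.79709776] 126.71284575540462 76.71875
72 72 [278.22400857 143.61401393] 129.89953190043022 72.890625
```

Run:
```python
from h import *
im=cv2.imread('raw_scene3.png').astype(int)
w=np.clip(np.minimum(im[...,1],im[...,2])-im[...,0]-60,0,None)*(im[...,1]>0.8*im[...,2]); w[:138]=0; w[154:]=0; w[:,:270]=0; w[:,290:]=0
ys,xs=np.nonzero(w); W=w[ys,xs]; P=np.c_[xs,ys]; c=np.average(P,0,W); C=np.cov((P-c).T,aweights=W); e,v=np.linalg.eigh(C); u=v[:,1]; print(len(W),c,np.degrees(np.arctan2(u[1],u[0]))%180)
```

```text
62 [278.59802158 144.59802158] 145.09665273374176
```

Run:
```python
from h import *
f=lambda p:((proj('scene',p)-[245,105]+.5)*8-.5).round()
for n,z in(("snapped",62),("high",71)):
    print(n,[f((444.6-y*.0443,258+y,z)) for y in(-75,-28,28,75)],"top edges",[f((444.6-y*.0443+d,258+y,z+10)) for y in(-28,28) for d in(-10,10)])
print("tab tops",[f((444.6-y*.0443,258.3+y,78)) for y in(-77,77)],"tab row3",[f((612.4-y*.0443,265.7+y,78)) for y in(-77,77)])
```

```text
snapped [array([209., 398.]), array([247., 354.]), array([291., 304.]), array([327., 263.])] top edges [array([231., 332.]), array([265., 343.]), array([276., 283.]), array([309., 293.])]
high [array([209., 383.]), array([248., 339.]), array([292., 289.]), array([328., 249.])] top edges [array([232., 318.]), array([266., 328.]), array([277., 268.]), array([310., 278.])]
tab tops [array([208., 373.]), array([330., 236.])] tab row3 [array([517., 463.]), array([623., 315.])]
```

Yellow in row 0: its sleeve top-face corners, seen at (233,338) and (312,300), match the snapped prediction of (231,332) and (309,293). The "high" case would be about 14 px higher, so it is in and level. Press blue now.

```bash
python3 -m handwheel '[{"dx":0,"dy":-0.053,"dz":0.04,"turn":-0.0006},{"dx":0,"dy":-0.053,"dz":0.08,"turn":-0.0006},{"dx":0,"dy":-0.053,"dz":0.12,"turn":-0.0006},{"dx":0,"dy":-0.053,"dz":0.14,"turn":-0.0006},{"dx":0,"dy":-0.053,"dz":0.14,"turn":-0.0006}]'
python3 -m handwheel '[{"dx":0,"dy":0,"dz":0.02,"turn":0},{"dx":0,"dy":0,"dz":0.04,"turn":0},{"dx":0,"dy":0,"dz":0.05,"turn":0},{"dx":0,"dy":0,"dz":0.05,"turn":0}]'
python3 -m handwheel '[{"dx":0,"dy":0,"dz":0.02,"turn":0},{"dx":0,"dy":0,"dz":0.04,"turn":0},{"dx":0,"dy":0,"dz":0.04,"turn":0}]'
```

```text
time_s: 30.65
ee_pos: [556.7, 264.7, 158.1]
eef_rot: [3.141, 0.001, 0.045]
ft_force: [0.0, -1.7, -0.4]
finger_gap: 0.21
time_s: 30.98
ee_pos: [557.1, 265.0, 154.3]
eef_rot: [-3.141, -0.001, 0.045]
ft_force: [0.6, -1.7, 5.7]
finger_gap: 0.213
time_s: 31.23
ee_pos: [557.0, 264.7, 149.8]
eef_rot: [3.141, -0.001, 0.044]
ft_force: [2.4, -3.5, 3.2]
finger_gap: 0.213
```

```bash
python3 -m handwheel '[{"dx":0,"dy":0.01,"dz":0.02,"turn":0},{"dx":0,"dy":0.01,"dz":0.035,"turn":0},{"dx":0,"dy":0.01,"dz":0.035,"turn":0}]'
python3 -m handwheel '[{"dx":0,"dy":0,"dz":0.01,"turn":0},{"dx":0,"dy":0,"dz":0.02,"turn":0},{"dx":0,"dy":0,"dz":0.02,"turn":0}]'
python3 -m handwheel '[{"dx":0,"dy":0,"dz":0.01,"turn":0},{"dx":0,"dy":0,"dz":0.01,"turn":0},{"dx":0,"dy":0,"dz":0.01,"turn":0}]'
```

```text
time_s: 31.48
ee_pos: [556.6, 263.9, 145.7]
eef_rot: [3.141, 0.001, 0.045]
ft_force: [-0.4, -1.4, -1.0]
finger_gap: 0.21
time_s: 31.73
ee_pos: [556.7, 264.0, 145.3]
eef_rot: [3.141, 0.001, 0.045]
ft_force: [-10.1, -4.1, 15.1]
finger_gap: 0.207
time_s: 31.98
ee_pos: [556.7, 264.0, 145.1]
eef_rot: [3.142, 0.0, 0.045]
ft_force: [-13.7, -5.0, 23.0]
finger_gap: 0.209
```

Bottomed at 145.1 (expected 144.9), the same signature as yellow. Release and go for red.

```bash
python3 -m handwheel '[{"dx":0,"dy":0,"dz":-0.01,"turn":0},{"dx":0,"dy":0,"dz":-0.01,"turn":0},{"dx":0,"dy":0,"dz":-0.01,"turn":0},{"dx":0,"dy":0,"dz":-0.01,"turn":0},{"dx":0,"dy":0,"dz":-0.01,"turn":0}]' 0.42
python3 -m handwheel '[{"dx":0,"dy":0,"dz":-0.2,"turn":0},{"dx":0,"dy":0,"dz":-0.45,"turn":0},{"dx":0,"dy":0,"dz":-0.5,"turn":0}]'
python3 -m handwheel '[{"dx":-0.03,"dy":0.3,"dz":0,"turn":0},{"dx":-0.06,"dy":0.6,"dz":0,"turn":0},{"dx":-0.1,"dy":0.95,"dz":0,"turn":0}]' 0.6
python3 -m handwheel '[{"dx":-0.03,"dy":0.3,"dz":0,"turn":0},{"dx":-0.06,"dy":0.6,"dz":0,"turn":0},{"dx":-0.1,"dy":0.95,"dz":0,"turn":0}]'
python3 -m handwheel '[{"dx":-0.03,"dy":0.3,"dz":0,"turn":0},{"dx":-0.06,"dy":0.6,"dz":0,"turn":0},{"dx":-0.1,"dy":0.95,"dz":0,"turn":0}]'
python3 -m handwheel '[{"dx":-0.03,"dy":0.3,"dz":0,"turn":0},{"dx":-0.06,"dy":0.6,"dz":0,"turn":0},{"dx":-0.1,"dy":0.95,"dz":0,"turn":0}]'
python3 -m handwheel '[{"dx":0,"dy":0.1,"dz":0,"turn":0.02},{"dx":0,"dy":0.2,"dz":0,"turn":0.04},{"dx":0,"dy":0.3,"dz":0,"turn":0.06},{"dx":0,"dy":0.4,"dz":0,"turn":0.08},{"dx":0,"dy":0.5,"dz":0,"turn":0.1},{"dx":0,"dy":0.6,"dz":0,"turn":0.12},{"dx":0,"dy":0.7,"dz":0,"turn":0.14},{"dx":0,"dy":0.8,"dz":0,"turn":0.16},{"dx":0,"dy":0.9,"dz":0,"turn":0.18},{"dx":0,"dy":1,"dz":0,"turn":0.2},{"dx":0,"dy":1,"dz":0,"turn":0.22},{"dx":0,"dy":1,"dz":0,"turn":0.235}]'
python3 - <<'E'
from h import *
im=bot.grab_frame("top")[:,:,::-1].copy(); cv2.imwrite("raw_top3.png",im)
s=sticks(im,"top")
for k in("yellow","blue","red"): print(k,[(e[0],e[1],ray("top",*e[0],15).round(1)[:2]) for e in s.get(k,[]) if 150<e[0][0]<375])
P=lambda a,b:((a+.5)/3.6-.5+150,(b+.5)/3.6-.5+140)
print(prof(im,P(767,291),P(745,156)))
need(498,-453.5,100,-82.2)
E
```

```text
time_s: 32.4
ee_pos: [556.8, 263.9, 143.9]
eef_rot: [3.142, 0.0, 0.045]
ft_force: [-0.2, -0.7, 0.3]
finger_gap: 0.42
time_s: 32.65
ee_pos: [557.7, 264.3, 197.9]
eef_rot: [-3.14, -0.004, 0.045]
ft_force: [0.8, 0.1, 1.8]
finger_gap: 0.422
time_s: 32.9
ee_pos: [550.9, 168.2, 194.0]
eef_rot: [-3.141, -0.0, 0.046]
ft_force: [0.9, -0.7, 0.3]
finger_gap: 0.578
time_s: 33.15
ee_pos: [545.1, 72.2, 194.1]
eef_rot: [-3.141, -0.0, 0.045]
ft_force: [-0.2, -0.4, 0.5]
finger_gap: 0.603
time_s: 33.4
ee_pos: [539.3, -23.2, 194.1]
eef_rot: [-3.141, -0.0, 0.045]
ft_force: [0.8, 0.4, -0.2]
finger_gap: 0.601
time_s: 33.65
ee_pos: [533.6, -118.6, 194.1]
eef_rot: [-3.141, -0.0, 0.045]
ft_force: [-0.0, -0.2, 0.5]
finger_gap: 0.599
time_s: 34.65
ee_pos: [538.3, -217.9, 193.8]
eef_rot: [3.141, 0.0, -1.439]
ft_force: [0.6, 0.6, 0.1]
finger_gap: 0.598
yellow [(array([177.2, 210.5]), np.int32(41), array([447.7, 267. ])), (array([321.3, 265.4]), np.int32(50), array([ 245.3, -299.3]))]
blue [(array([177.4, 181.2]), np.int32(27), array([564.4, 271.4]))]
red [(array([359.4, 201. ]), np.int32(74), array([ 498.8, -450.2]))]
(array([ 497. , -453.9]), np.float64(146.0), np.float64(7.8))
dx 2.290 dy 0.694 dz 0.285 turn -0.0017 pinch [ 538.3 -217.7  128.5] yaw -82.8 F [-0.2 -0.3  0.2] gap 0.599 t 34.7
```

```bash
python3 -m handwheel '[{"dx":0.3,"dy":0.1,"dz":0,"turn":-0.0017},{"dx":0.6,"dy":0.2,"dz":0,"turn":-0.0017},{"dx":0.77,"dy":0.23,"dz":0,"turn":-0.0017}]'
python3 -m handwheel '[{"dx":0.3,"dy":0.1,"dz":0,"turn":0},{"dx":0.6,"dy":0.2,"dz":0,"turn":0},{"dx":0.77,"dy":0.23,"dz":0,"turn":0}]'
python3 -m handwheel '[{"dx":0.3,"dy":0.1,"dz":0,"turn":0},{"dx":0.6,"dy":0.2,"dz":0.1,"turn":0},{"dx":0.77,"dy":0.23,"dz":0.3,"turn":0},{"dx":0.77,"dy":0.23,"dz":0.55,"turn":0},{"dx":0.77,"dy":0.23,"dz":0.55,"turn":0},{"dx":0.77,"dy":0.23,"dz":0.55,"turn":0}]'
python3 -c "
from h import *
need(497.5,-453.5,21,-82.2)"
```

```text
time_s: 34.95
ee_pos: [525.6, -298.8, 194.1]
eef_rot: [3.141, -0.001, -1.418]
ft_force: [0.5, -0.5, 0.3]
finger_gap: 0.599
time_s: 35.2
ee_pos: [514.1, -378.8, 194.0]
eef_rot: [3.141, -0.0, -1.42]
ft_force: [-0.4, -0.1, 0.2]
finger_gap: 0.601
time_s: 35.7
ee_pos: [503.5, -455.3, 138.1]
eef_rot: [3.14, 0.002, -1.42]
ft_force: [1.3, 0.3, 0.1]
finger_gap: 0.599
dx -0.027 dy 0.057 dz 0.518 turn 0.0023 pinch [ 503.5 -455.3   72.8] yaw -81.4 F [1.3 0.3 0.1] gap 0.599 t 35.7
```

```bash
python3 -m handwheel '[{"dx":-0.02,"dy":0.05,"dz":0,"turn":0.0023},{"dx":-0.02,"dy":0.05,"dz":0.15,"turn":0.0023},{"dx":-0.02,"dy":0.05,"dz":0.3,"turn":0.0023},{"dx":-0.02,"dy":0.05,"dz":0.45,"turn":0.0023},{"dx":-0.02,"dy":0.05,"dz":0.52,"turn":0.0023},{"dx":-0.02,"dy":0.05,"dz":0.52,"turn":0.0023},{"dx":-0.02,"dy":0.05,"dz":0.52,"turn":0.0023}]'
python3 -c "
from h import *
need(497.5,-453.5,21,-82.2)"
```

```text
time_s: 36.28
ee_pos: [498.4, -454.5, 86.3]
eef_rot: [3.141, 0.001, -1.435]
ft_force: [0.8, -0.6, 0.1]
finger_gap: 0.598
dx -0.011 dy 0.007 dz 0.000 turn -0.0001 pinch [ 498.4 -454.5   21. ] yaw -82.2 F [ 0.8 -0.6  0.1] gap 0.598 t 36.3
```

```bash
python3 -m handwheel '[{"dx":0,"dy":0,"dz":0,"turn":0},{"dx":0,"dy":0,"dz":0,"turn":0},{"dx":0,"dy":0,"dz":0,"turn":0},{"dx":0,"dy":0,"dz":0,"turn":0},{"dx":0,"dy":0,"dz":0,"turn":0},{"dx":0,"dy":0,"dz":0,"turn":0},{"dx":0,"dy":0,"dz":0,"turn":0},{"dx":0,"dy":0,"dz":0,"turn":0},{"dx":0,"dy":0,"dz":0,"turn":0}]' 0 40
python3 -m handwheel '[{"dx":0,"dy":0,"dz":-0.2,"turn":0},{"dx":0,"dy":0,"dz":-0.5,"turn":0},{"dx":0,"dy":0,"dz":-0.8,"turn":0},{"dx":0,"dy":0,"dz":-1,"turn":0},{"dx":0,"dy":0,"dz":-1,"turn":0}]'
python3 -m handwheel '[{"dx":-0.1,"dy":-0.05,"dz":0,"turn":-0.02},{"dx":-0.2,"dy":-0.1,"dz":0,"turn":-0.04},{"dx":-0.3,"dy":-0.15,"dz":0,"turn":-0.06},{"dx":-0.4,"dy":-0.15,"dz":0,"turn":-0.08},{"dx":-0.5,"dy":-0.15,"dz":0,"turn":-0.1},{"dx":-0.6,"dy":-0.15,"dz":0,"turn":-0.12},{"dx":-0.7,"dy":-0.15,"dz":0,"turn":-0.14},{"dx":-0.8,"dy":-0.15,"dz":0,"turn":-0.16},{"dx":-0.9,"dy":-0.15,"dz":0,"turn":-0.18},{"dx":-0.95,"dy":-0.15,"dz":0,"turn":-0.2},{"dx":-0.95,"dy":-0.15,"dz":0,"turn":-0.22},{"dx":-0.95,"dy":-0.15,"dz":0,"turn":-0.235}]'
python3 -c "
from h import *
need(612.4,265.5,100,2.5)"
```

```text
time_s: 37.03
ee_pos: [498.4, -454.7, 87.3]
eef_rot: [-3.142, -0.0, -1.436]
ft_force: [-0.6, -0.2, 2.1]
finger_gap: 0.21
time_s: 37.45
ee_pos: [499.3, -455.6, 192.6]
eef_rot: [-3.138, -0.005, -1.436]
ft_force: [-0.9, 0.7, 0.3]
finger_gap: 0.211
time_s: 38.45
ee_pos: [500.4, -358.1, 186.5]
eef_rot: [-3.141, 0.001, 0.048]
ft_force: [0.1, 0.1, 0.2]
finger_gap: 0.211
dx 1.418 dy -6.175 dz 0.212 turn 0.0007 pinch [ 500.4 -358.1  121.2] yaw 2.7 F [0.1 0.1 0.2] gap 0.211 t 38.5
```

```bash
python3 -m handwheel '[{"dx":0.05,"dy":-0.3,"dz":0,"turn":0},{"dx":0.1,"dy":-0.6,"dz":0,"turn":0},{"dx":0.15,"dy":-0.95,"dz":0,"turn":0}]'
python3 -m handwheel '[{"dx":0.05,"dy":-0.3,"dz":0,"turn":0},{"dx":0.1,"dy":-0.6,"dz":0,"turn":0},{"dx":0.2,"dy":-0.95,"dz":0,"turn":0}]'
python3 -m handwheel '[{"dx":0.05,"dy":-0.3,"dz":0,"turn":0},{"dx":0.1,"dy":-0.6,"dz":0,"turn":0},{"dx":0.25,"dy":-0.95,"dz":0,"turn":0}]'
python3 -m handwheel '[{"dx":0.05,"dy":-0.3,"dz":0,"turn":0},{"dx":0.1,"dy":-0.6,"dz":0,"turn":0},{"dx":0.25,"dy":-0.95,"dz":0,"turn":0}]'
python3 -m handwheel '[{"dx":0.05,"dy":-0.3,"dz":0,"turn":0},{"dx":0.1,"dy":-0.6,"dz":0,"turn":0},{"dx":0.25,"dy":-0.95,"dz":0,"turn":0}]'
python3 -m handwheel '[{"dx":0.05,"dy":-0.3,"dz":0,"turn":0},{"dx":0.1,"dy":-0.6,"dz":0,"turn":0},{"dx":0.25,"dy":-0.95,"dz":0,"turn":0},{"dx":0.25,"dy":-0.95,"dz":0,"turn":0},{"dx":0.25,"dy":-0.95,"dz":0,"turn":0}]'
python3 -c "
from h import *
need(612.4,265.4,95,2.5)"
```

```text
time_s: 38.7
ee_pos: [511.3, -262.5, 186.3]
eef_rot: [-3.141, 0.001, 0.039]
ft_force: [0.6, -0.3, -0.6]
finger_gap: 0.208
time_s: 38.95
ee_pos: [527.1, -166.2, 186.6]
eef_rot: [3.142, 0.001, 0.04]
ft_force: [0.5, 0.3, -0.2]
finger_gap: 0.21
time_s: 39.2
ee_pos: [547.9, -70.2, 186.7]
eef_rot: [3.141, 0.001, 0.04]
ft_force: [-0.4, -1.3, -1.1]
finger_gap: 0.21
time_s: 39.45
ee_pos: [569.1, 25.8, 186.6]
eef_rot: [3.141, 0.001, 0.041]
ft_force: [-0.4, -0.1, -0.1]
finger_gap: 0.213
time_s: 39.7
ee_pos: [590.2, 121.7, 186.6]
eef_rot: [3.141, 0.001, 0.041]
ft_force: [0.0, -0.1, -0.5]
finger_gap: 0.21
time_s: 40.12
ee_pos: [612.0, 217.9, 186.0]
eef_rot: [3.141, 0.001, 0.043]
ft_force: [0.1, -0.2, -0.8]
finger_gap: 0.21
dx 0.024 dy -0.475 dz 0.257 turn -0.0001 pinch [612.  217.9 120.7] yaw 2.5 F [ 0.1 -0.2 -0.8] gap 0.210 t 40.1
```

```bash
python3 -m handwheel '[{"dx":0.02,"dy":-0.3,"dz":0,"turn":0},{"dx":0.024,"dy":-0.475,"dz":0.05,"turn":0},{"dx":0.024,"dy":-0.475,"dz":0.15,"turn":0},{"dx":0.024,"dy":-0.475,"dz":0.23,"turn":0},{"dx":0.024,"dy":-0.475,"dz":0.23,"turn":0},{"dx":0.024,"dy":-0.475,"dz":0.23,"turn":0}]'
python3 -c "
from h import *
need(612.4,265.4,95,2.5)
im=bot.grab_frame('scene')[:,:,::-1].copy(); crop(im,245,105,90,68,8,'pics/p9.png')
p=bot.observe()['ee_pos']; f=lambda p:((proj('scene',p)-[245,105]+.5)*8-.5).round()
print('stick ends',[f((p[0]-y*.0443,p[1]+y-1.4,p[2]-77.3)) for y in(-75,75)])
print('blue top',[f((556.5-y*.0443+d,262.5+y,72)) for y in(-28,28) for d in(-10,10)])"
```

```text
time_s: 40.62
ee_pos: [612.3, 263.0, 163.3]
eef_rot: [3.141, 0.001, 0.04]
ft_force: [0.2, -0.3, -0.3]
finger_gap: 0.21
dx 0.002 dy -0.024 dz 0.030 turn -0.0005 pinch [612.3 263.   98. ] yaw 2.3 F [ 0.2 -0.3 -0.3] gap 0.210 t 40.6
stick ends [array([517., 450.]), array([621., 306.])]
blue top [array([429., 389.]), array([465., 400.]), array([470., 337.]), array([505., 347.])]
```

View pics/p9.png

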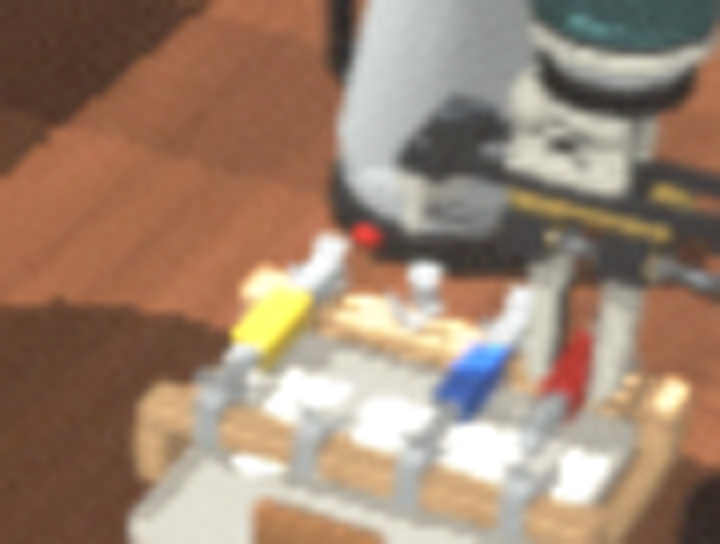

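Blue's sleeve corners match the snapped prediction within about 1 px. Red hangs over row 3 with its near end at about (522,445), predicted (517,450). Press red.

```bash
python3 -m handwheel '[{"dx":0,"dy":-0.022,"dz":0.03,"turn":-0.0005},{"dx":0,"dy":-0.022,"dz":0.07,"turn":-0.0005},{"dx":0,"dy":-0.022,"dz":0.1,"turn":-0.0005},{"dx":0,"dy":-0.022,"dz":0.1,"turn":-0.0005},{"dx":0,"dy":-0.022,"dz":0.1,"turn":-0.0005}]'
python3 -m handwheel '[{"dx":0,"dy":0,"dz":0.02,"turn":0},{"dx":0,"dy":0,"dz":0.04,"turn":0},{"dx":0,"dy":0,"dz":0.05,"turn":0},{"dx":0,"dy":0,"dz":0.05,"turn":0}]'
python3 -m handwheel '[{"dx":0,"dy":0,"dz":0.02,"turn":0},{"dx":0,"dy":0,"dz":0.04,"turn":0},{"dx":0,"dy":0,"dz":0.05,"turn":0},{"dx":0,"dy":0,"dz":0.05,"turn":0}]'
python3 -m handwheel '[{"dx":0,"dy":0.007,"dz":0.02,"turn":0},{"dx":0,"dy":0.007,"dz":0.03,"turn":0},{"dx":0,"dy":0.007,"dz":0.03,"turn":0}]'
```

```text
time_s: 41.08
ee_pos: [612.4, 266.1, 154.1]
eef_rot: [3.141, 0.0, 0.044]
ft_force: [0.5, -1.1, -0.5]
finger_gap: 0.213
time_s: 41.42
ee_pos: [612.7, 266.3, 149.5]
eef_rot: [-3.141, -0.001, 0.044]
ft_force: [1.1, -1.6, 2.6]
finger_gap: 0.212
time_s: 41.75
ee_pos: [612.6, 266.1, 144.1]
eef_rot: [3.141, -0.0, 0.044]
ft_force: [1.4, -3.1, 1.6]
finger_gap: 0.212
time_s: 42.0
ee_pos: [612.2, 265.4, 140.7]
eef_rot: [3.141, 0.001, 0.044]
ft_force: [-0.6, -1.2, -0.5]
finger_gap: 0.211
```

Snap signature again; final press, release, retreat and check.

```bash
python3 -m handwheel '[{"dx":0,"dy":0,"dz":0.01,"turn":0},{"dx":0,"dy":0,"dz":0.02,"turn":0},{"dx":0,"dy":0,"dz":0.025,"turn":0},{"dx":0,"dy":0,"dz":0.025,"turn":0}]'
python3 -m handwheel '[{"dx":0,"dy":0,"dz":-0.01,"turn":0},{"dx":0,"dy":0,"dz":-0.01,"turn":0},{"dx":0,"dy":0,"dz":-0.01,"turn":0},{"dx":0,"dy":0,"dz":-0.01,"turn":0},{"dx":0,"dy":0,"dz":-0.01,"turn":0}]' 0.4
python3 -m handwheel '[{"dx":0,"dy":0,"dz":-0.2,"turn":0},{"dx":0,"dy":0,"dz":-0.45,"turn":0},{"dx":0,"dy":0,"dz":-0.75,"turn":0},{"dx":0,"dy":0,"dz":-0.9,"turn":0}]'
python3 -m handwheel '[{"dx":-0.2,"dy":0.3,"dz":0,"turn":0},{"dx":-0.4,"dy":0.6,"dz":0,"turn":0},{"dx":-0.6,"dy":0.95,"dz":0,"turn":0},{"dx":-0.6,"dy":0.95,"dz":0,"turn":0}]'
python3 -m handwheel '[{"dx":-0.2,"dy":0.3,"dz":0,"turn":0},{"dx":-0.4,"dy":0.6,"dz":0,"turn":0},{"dx":-0.6,"dy":0.95,"dz":0,"turn":0},{"dx":-0.6,"dy":0.95,"dz":0,"turn":0}]'
python3 -m handwheel '[{"dx":-0.2,"dy":0.3,"dz":0,"turn":0},{"dx":-0.3,"dy":0.6,"dz":0,"turn":0},{"dx":-0.3,"dy":0.95,"dz":0,"turn":0},{"dx":-0.3,"dy":0.95,"dz":0,"turn":0}]'
python3 -m handwheel '[{"dx":0,"dy":0.3,"dz":0,"turn":0},{"dx":0,"dy":0.6,"dz":0,"turn":0},{"dx":0,"dy":0.95,"dz":0,"turn":0},{"dx":0,"dy":0.95,"dz":0,"turn":0}]'
python3 -c "
from h import *
im=bot.grab_frame('scene')[:,:,::-1].copy(); t=bot.grab_frame('top')[:,:,::-1].copy()
cv2.imwrite('raw_scene4.png',im);cv2.imwrite('raw_top4.png',t)
o=np.zeros((600,800,3),np.uint8)
a=cv2.resize(im[105:173,245:345],(800,544))[:, :]
crop(im,250,110,100,75,8,'pics/p10.png'); crop(t,140,120,220,165,3.6,'pics/p11.png')
f=lambda p:((proj('scene',p)-[250,110]+.5)*8-.5).round()
for x,y0 in((444.6,258.3),(556.5,262.5),(612.4,265)): print([f((x-y*.0443+d,y0+y,72)).tolist() for y in(-28,28) for d in(-10,10)])
need(500,0,100,0)"
```

```text
time_s: 42.33
ee_pos: [612.3, 265.6, 139.4]
eef_rot: [3.142, 0.0, 0.044]
ft_force: [-6.8, -3.0, 10.3]
finger_gap: 0.215
time_s: 42.75
ee_pos: [612.5, 265.6, 139.5]
eef_rot: [-3.142, 0.0, 0.044]
ft_force: [-0.1, -0.4, -0.8]
finger_gap: 0.395
time_s: 43.08
ee_pos: [613.0, 265.7, 233.2]
eef_rot: [-3.141, -0.003, 0.044]
ft_force: [0.8, 0.4, 0.1]
finger_gap: 0.401
time_s: 43.42
ee_pos: [554.6, 164.2, 229.5]
eef_rot: [3.14, 0.0, 0.042]
ft_force: [-1.1, 0.2, -0.8]
finger_gap: 0.4
time_s: 43.75
ee_pos: [498.9, 66.8, 229.6]
eef_rot: [3.14, 0.0, 0.042]
ft_force: [-1.2, -0.3, 0.4]
finger_gap: 0.398
time_s: 44.08
ee_pos: [475.0, -29.6, 229.8]
eef_rot: [3.14, -0.001, 0.041]
ft_force: [0.5, 1.1, 0.5]
finger_gap: 0.401
time_s: 44.42
ee_pos: [479.6, -124.5, 229.4]
eef_rot: [3.141, 0.0, 0.041]
ft_force: [0.5, 0.0, -0.1]
finger_gap: 0.404
[[192.0, 292.0], [225.0, 303.0], [236.0, 242.0], [269.0, 253.0]]
[[389.0, 349.0], [425.0, 360.0], [430.0, 297.0], [465.0, 307.0]]
[[492.0, 378.0], [529.0, 390.0], [531.0, 325.0], [567.0, 336.0]]
dx 0.255 dy -1.204 dz 0.641 turn 0.0067 pinch [ 479.5 -121.4  164.1] yaw 2.4 F [ 0.2  0.1 -0.4] gap 0.399 t 44.5
```

View pics/p10.png

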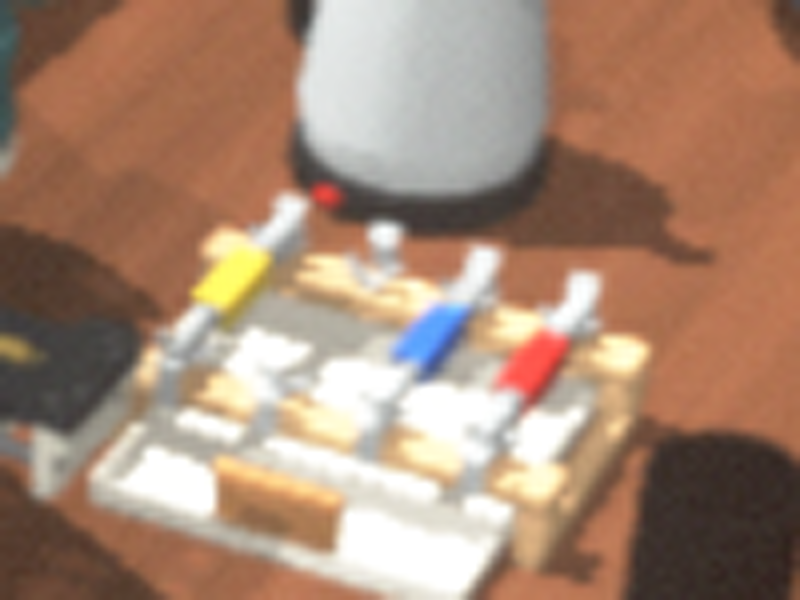

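View pics/p11.png

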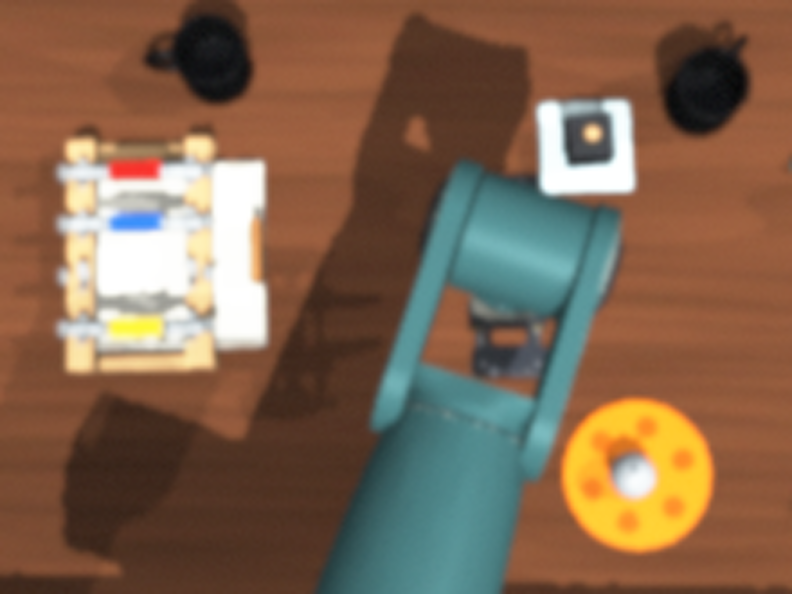

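All three sleeves sit within about 1 px of the snapped prediction, and the tray is in. Last numeric check: tray edge against the just-homed picture, pot centre, and bystanders against the start.

Run:
```python
from h import *
t0,t1,t4=[cv2.imread(f"raw_top{i}.png") for i in(0,1,4)]
g=lambda i:cv2.cvtColor(i,cv2.COLOR_BGR2GRAY).astype(np.float32)
for n,a,b,(x,y,w,h) in(("tray",t1,t4,(202,160,16,60)),("mug_a",t0,t4,(180,118,34,32)),("mug_b",t0,t4,(320,125,32,36)),("ball",t0,t4,(312,240,10,24)),):
    s,r=cv2.phaseCorrelate(g(a)[y:y+h,x:x+w].copy(),g(b)[y:y+h,x:x+w].copy()); print(n,np.round(s,2),round(r,2))
s0,s4=g(cv2.imread("raw_scene0.png")),g(cv2.imread("raw_scene4.png")); print("kettle",cv2.phaseCorrelate(s0[90:137,290:322].copy(),s4[90:137,290:322].copy()))
f=lambda a,b,z:ray("top",(a+.5)/3.6-.5+140,(b+.5)/3.6-.5+120,z).round(1)[:2]
print("knob",f(593,132,66),"coaster",np.mean([f(a,b,7) for a,b in((537,102),(633,99),(636,190),(541,194))],0))
```

```text
tray [-0.18 -0.04] 1.02
mug_a [ 0.03 -0.02] 1.02
mug_b [ 0.06 -0.09] 1.07
ball [-0.03 -0.08] 0.99
kettle ((0.048356947500129976, 0.14788718547477586), 0.8561579768235484)
knob [ 663.  -226.5] coaster [ 660.65 -226.55]
```

```bash
python3 -c "
from cell import bot
print(bot.close_job())"
```

```text
the job is handed in; nothing more can be done
None
```

The job is done and handed in at about 44.5 s of the 210 s allowed; no verdict was reported.

- **Order:** The pot went onto the coaster first. The tray then went under the rack until it met the stop; I eased off when the contact force reached about 45 N. After that came the sticks.
- **Sticks:** Three were there: yellow in place 0, blue in place 2 and red in place 3. I saw no green stick and left the turquoise look-alikes alone.

Last checks:
- **Sticks down:** Each stick bottomed on its saddles within about 0.2 mm of the expected height. In the last scene picture the sleeves lay within about 1.5 px of where snapped-in, level sticks should be.
- **Tray:** It had moved 0.18 px (under 1 mm) since it was homed, in the direction of the stop.
- **Pot:** It stands about 2.5 mm from the coaster's centre.
- **Bystanders:** The kettle, both mugs and the ball moved less than 0.2 px.

- **Disagreements:** The contact force at the tray stop put the rack about 2 mm further in y than the camera did. The scene camera ran about 1 px off throughout.
- **Failed check:** An automatic colour check of yellow's tilt was inconclusive, so I relied on reading the picture by eye.
- **Not seen:** I noticed no knock to any part and no slackening of the grip.

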